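# Unpin the paint chest, park the pin, open the lid

## Task

Open the yellow paint chest: draw the locking pin straight out of its hasp by the knob, lay it down on the rubber mat and let go, then take it again by its bare shank and park it in the aluminium pin rest, shank lying in both notches and the knob down in its pocket, drawn up snug against the notched plate. Then lift the lid gently by its handle all the way to its stop and let go. Do not drop the pin or slam the lid, and leave the cans, tools and other things on the bench where they are.

Things in the scene. Friction and masses are not known exactly. Their poses are not given: they have to be found in the camera images.
- pin: Loose locking pin, 0.23 kg: black square knob (45 mm long, 30 x 30 mm) and plain round steel shank (16 mm diameter, 120 mm long). Origin on the axis at the knob's shoulder; x along the shank to its free tip (knob x = -45 to 0 mm, shank 0 to 120), y and z square to the knob's faces. At first level in the hasp, shoulder 2 to 10 mm off the ear: only the knob can be taken there.
- pin_middle (a point): Point on the pin's axis 50 mm along the shank from the knob's shoulder, about 10 mm tipward of its centre of mass: where the shank is best gripped.
- chest: Fixed yellow steel chest, 220 (x) x 360 (y) mm, 111 mm high with its lid; origin under its middle, -x is its front, where the hasp and the lid's handle stick out. The hasp: two fixed dark steel ears (14 mm thick, 50 mm deep in x, 90 mm high), 32 mm apart along y, and between them the tongue of the lid's strap (strap top 113 mm above the bench).
- bore_mouth (a point): Centre of the bore's outer mouth, on the outer face of the hasp's -y ear, 65 mm above the bench and 65 mm ahead of the chest's front wall; axes as the chest. The bore runs 60 mm along +y through ear, tongue and ear; holes 19 mm wide in the ears, 22 in the tongue. The pin comes out towards -y, its knob leading, and is free after some 125 mm.
- rest: Fixed aluminium pin rest, base 184 x 70 x 10 mm; origin under its middle, x along it. From -x: knob pocket, open on top (60 x 44 mm inside, 6 mm walls 85 mm high: no room for fingers), notched plate (x = -22 to -12 mm), open gap for fingers, notched post (x = 70 to 80). U-notches 20 mm wide, bottom 40 mm above the bench, flared lips to 75 mm. Knob lies in the pocket, shank to +x.
- rest_seat (a point): Where the pin's origin (knob shoulder) belongs when parked: in the plate's notch on its pocket side, 48 mm above the bench; axes as the rest (x towards the post). The knob has 15 mm of play in the pocket behind it, so the pin must be drawn to +x until the shoulder bears on the plate.
- mat: Fixed black rubber mat, 240 (x) x 160 (y) x 4 mm; origin under its middle.
- lid (a joint): Opening of the chest's lid: 0 shut, 1.0 rad at its stop; hinged along the chest's back edge, its front edge swings up and back. A stiff hinge holds it wherever it is left; about 7 to 9 N at the handle lift it. The pin locks it.
- lid_handle (a point): Middle of the lid's handle: round steel bar of 12 mm diameter, 100 mm long, parallel to the chest's front, held 45 mm ahead of the lid's front edge by its two ends; 104 mm high when shut. Axes turn with the lid (x from front to hinge, y along the bar).
- lid_hinge (a point): Point on the hinge line straight behind the handle's middle, 104 mm above the bench; axes as the chest (x from front to back, y along the hinge). The handle swings about it at 265 mm radius.
- paint_can: Bystander: paint tin, 74 mm wide, 90 mm high, origin under it.
- thinner: Bystander: white bottle, 66 mm wide, 170 mm high, origin under it.
- tape: Bystander: roll of tape lying flat, 100 mm wide, 25 mm high, origin under it.
- wrench: Bystander: wrench lying flat, 170 mm long, origin under its middle.
- brush: Bystander: brush lying flat, 190 mm long, origin under its middle.
- mug: Bystander: blue mug, 80 mm wide, 95 mm high, origin under it.
- enamel: Bystander: dark tin, 60 mm wide, 70 mm high, origin under it.
Mind the look-alikes: they are no part of the job. There is more than one size of the pin; the one meant has the size given above.

How it is judged:
On the way, in this order (a step that is already met when the one before it is completed fails the run):
1. the pin is drawn fully out of the hasp ((y of pin in the frame of bore_mouth below -0.118 m or distance between pin and bore_mouth above 0.15 m)), for 0.1 s.
2. the pin lies on the rubber mat, let go and at rest (x of pin_middle in the frame of mat between -0.1 and 0.1 m and y of pin_middle in the frame of mat between -0.07 and 0.07 m and height (world z) of pin_middle below 0.03 m and linear speed of pin below 0.02 m/s and contact force between the fingers and pin below 0.1 N), for 0.2 s.
3. the pin is parked in the rest: shank in both notches, knob in the pocket with its shoulder snug against the plate, let go (x of pin in the frame of rest_seat between -0.005 and 0.002 m and y of pin in the frame of rest_seat between -0.005 and 0.005 m and z of pin in the frame of rest_seat between -0.004 and 0.004 m and x of pin_middle in the frame of rest_seat above 0.04 m and angle between the x axis of pin and the x axis of rest_seat, either way round below 0.08 rad and linear speed of pin below 0.02 m/s and contact force between the fingers and pin below 0.1 N), for 0.2 s.
At the end, for the whole second after the job is handed in: The pin lies still and released in the pin rest, tip towards the post, its shoulder within 5 mm of the notched plate, its axis within 5 mm sideways and 4 mm in height of the seat and within 0.08 rad of the rest's length; the lid stands at its stop (joint above 0.94 rad), at rest (all of step 3 and value of joint lid above 0.94 rad and velocity of joint lid below 0.05 rad/s); the robot touches nothing.
It fails at once if the lid is slammed (faster than 1.5 rad/s) (velocity of joint lid above 1.5 rad/s or velocity of joint lid below -1.5 rad/s).
It fails at once if the pin is dropped (falls freely faster than 0.8 m/s) (linear speed of pin above 0.8 m/s and contact force between the fingers and pin below 0.1 N).
It fails at once if a bystander is moved more than 30 mm or knocked over (distance of any of paint_can, thinner, tape, wrench, brush, mug, enamel from where it was at the start of the episode above 0.03 m or angle between any of paint_can, thinner, tape, wrench, brush, mug, enamel's own z axis and vertical above 0.5 rad).
It also fails if it takes over 72 s, if anything falls off the work surface, if the arm or the gripper's body presses on something with over 40 N, if the wrist force passes 120 N, or if a joint passes its speed limit or range.

## Robot

A 6-joint arm with a two-finger parallel gripper is mounted at the origin on the work surface. World frame = base frame: x ahead of the robot, y to its left, z up, the work surface at z = 0. Lengths are in m, angles in rad, forces in N, time in s.
With the tool pointing down it reaches from about 0.35 to 0.85 m from the base axis. Payload 8.1 kg.
Tool frame: the origin (TCP) lies midway between the tips of the shut fingers; the grasp point (between the pads) lies 19 mm behind it; z points along the fingers, y is the direction in which the jaws open and shut (so a half turn about z gives the same grasp; the last joint's range is limited). The gripper opens to 93 mm and grips with 3 to 60 N. Pads are 15 mm wide; open, the fingers measure 128 mm over their backs; the gripper's body (75 mm by 188 mm) begins 65 mm behind the grasp point.
Start: joints at [-1.223, 0.13, 1.488, -0, 1.523, -0.085], TCP at [0.252, -0.545, 0.193] pointing down, gripper open.
Joint ranges: [-2.96, 2.96], [-0.89, 2.26], [0.02, 2.5], [-1.34, 4.48], [0, 2.73], [-2.66, 2.66]. Speed limits (rad/s): [2.39, 2.39, 2.79, 3.14, 3.14, 3.14].

## Interface

Orientations are given as a rotation vector (axis times angle).
In Python, from plant import robot gives the robot as it stands. The module is installed in compiled form; this text tells all that it offers.
- The arm moves only by the shell command python3 -m pendant 'ROWS' [FORCE]. ROWS is JSON, a list of rows, each an object with "translation": the shift along the tool's x, y, z in mm, a list of three; "twist": the turn, a rotation vector about the tool's x, y, z in rad, a list of three; "grip": the opening, from -1 (shut) to 1 (fully open). A call has exactly 10 rows; each row shifts and turns the pose as measured when the row begins, along the tool's axes as they then stand; what a row does not reach is not made up. A row lasts 1/10 s, in which the tool goes at most 50 mm and 8.59 degrees, less where a joint would pass 70% of its speed; a pose out of reach is approached as far as the arm can. A call is refused whole if a number of a shift passes 50 or a number of a turn 0.15, either way. A call with a gripper value outside its range is refused whole. The fingers move at their own pace and stop on an object; FORCE is the grip in N (left out, the last holds). Time passes only in rows, so rows that do not move let the fingers close, or fill a call up. It gives the time, the measured TCP pose, the force and the opening at its end, in the units of the state.
- robot.read_state(): the state, without advancing time (a new reading comes with each control period).
- robot.read_camera(name): name is "scene" or "top"; returns (picture, depth): 420x560x3 uint8, red, green, blue; 420x560 float32, m along the optical axis (not along the pixel's ray), 0 where there is no reading.
- robot.camera_info(name): a dict with "vertical_fov" (degrees; the focal length in pixels is half the picture's height over the tangent of half this angle, whatever the lens; pixels are square), "cx", "cy" (the principal point, pixels), "cam_to_world" (4x4, takes a point from camera to world coordinates). Camera axes: x right, y up, looking along -z (the intrinsics and any distortion apply to the point x, -y, -z); pixel columns grow to the right and rows downward; lengths in m; the calibration is good to about 2 mm. A picture is of the moment at which its call begins. camera_info takes no time and is no camera call.
- robot.close_job(): hands the job in, once; it reports no verdict.
The state is a dict: "t": time; "q": joint angles; "dq": joint speeds; "joint_torque": joint torques, N m; "tool_pos": TCP position; "orientation": TCP orientation; "force": force on the tool from outside, world axes, zero at the start; "wrist_torque": the same for the moment, N m; "opening": finger opening in m.
Only numpy, scipy, OpenCV 4.12 (cv2) and the standard library are available. Lean on these libraries where they do the work, as an engineer would, in place of code of your own. Each camera call takes 0.05 s, during which the arm holds its last target. There are 200 camera calls.

## Working session

There is one attempt and no reset: what is moved stays moved. The work goes in short steps, Python scripts to look and compute and a shell command to move; the robot and the scene stay as the last step left them, time stands still between calls to the robot, and variables do not carry over. Pictures are saved under pics/ and viewed, about 8 in all and at most 12, crops included, and the job is handed in when it is done.

```bash
mkdir -p pics
cat > h.py <<'E'
import numpy as np, cv2
from plant import robot
from scipy.spatial.transform import Rotation as R
def info(n):
    i=robot.camera_info(n); f=210/np.tan(np.radians(i['vertical_fov'])/2); return i,f,np.array(i['cam_to_world'])
def ray(n,u,v):
    i,f,T=info(n); d=np.array([(u-i['cx'])/f,-(v-i['cy'])/f,-1.]); return T[:3,3],T[:3,:3]@d
def onz(n,u,v,z):
    o,d=ray(n,u,v); return o+d*(z-o[2])/d[2]
def cloud(n,dep):
    i,f,T=info(n); v,u=np.mgrid[:420,:560]
    P=np.stack([(u-i['cx'])/f*dep,-(v-i['cy'])/f*dep,-dep],-1); return P@T[:3,:3].T+T[:3,3]
def snap(n,name):
    p,d=robot.read_camera(n); cv2.imwrite(f'pics/{name}.png',p[:,:,::-1]); np.savez(f'pics/{name}.npz',p=p,d=d); return p,d
E
python3 - <<'E'
from h import *
for n in('scene','top'):
    print(robot.camera_info(n)); snap(n,n+'0')
a=cv2.imread('pics/top0.png');cv2.imwrite('pics/t0.png',cv2.resize(a,(800,600)))
a=cv2.imread('pics/scene0.png');cv2.imwrite('pics/s0.png',cv2.resize(a,(800,600)))
print(robot.read_state())
E
```

```text
{'vertical_fov': 52.07856686845943, 'cx': 275.786830242056, 'cy': 208.00299121443416, 'cam_to_world': array([[ 0.8480872 , -0.29061593,  0.44304682,  1.11137246],
       [ 0.52984579,  0.45978838, -0.71264162, -0.99921143],
       [ 0.00339723,  0.83912873,  0.54392227,  0.84783782],
       [ 0.        ,  0.        ,  0.        ,  1.        ]])}
{'vertical_fov': 48.30907719232912, 'cx': 292.0371575127276, 'cy': 210.34276394152906, 'cam_to_world': array([[ 0.01683223,  0.99730549, -0.07140333,  0.41747196],
       [-0.99973031,  0.01792986,  0.01475923,  0.00609768],
       [ 0.01599971,  0.07113565,  0.99733832,  1.35160943],
       [ 0.        ,  0.        ,  0.        ,  1.        ]])}
{'t': 0.1, 'q': array([-1.22342907e+00,  1.31097344e-01,  1.48913900e+00,  3.11230333e-06,
        1.52300421e+00, -8.54243103e-02]), 'dq': array([-5.37072952e-04, -7.20360156e-04, -2.75012498e-03, -2.12803754e-04,
        1.17534780e-03, -8.85955799e-05]), 'joint_torque': array([ 1.91504070e-03, -5.61339390e+01, -4.93094766e+01,  7.71362381e-02,
        2.90601369e-02, -6.38388269e-05]), 'tool_pos': array([ 0.25146606, -0.54416131,  0.19200263]), 'orientation': array([-3.06672730e+00, -6.74182969e-01,  3.33039233e-04]), 'force': array([-0.31451271, -0.81037867,  0.80533157]), 'wrist_torque': array([-0.00539965,  0.00372262, -0.00370071]), 'opening': 0.09298775045923431}
```

View pics/t0.png

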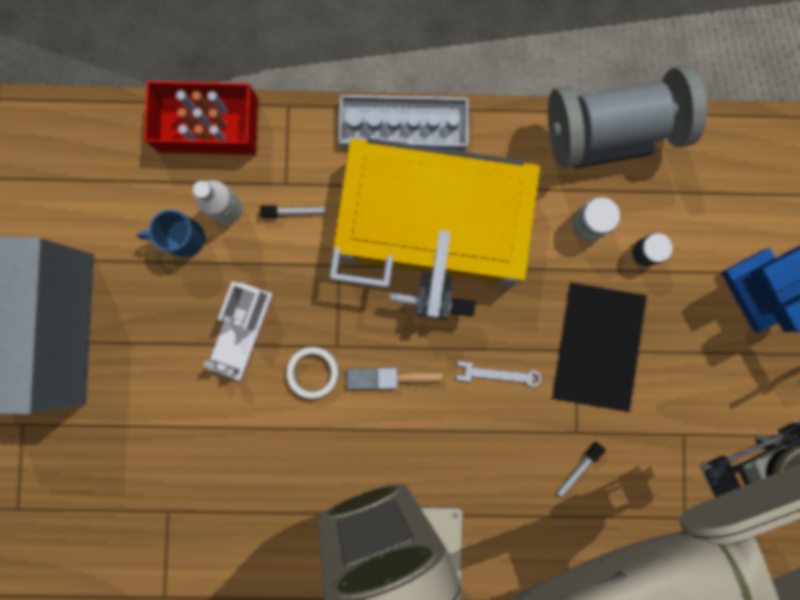

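View pics/s0.png

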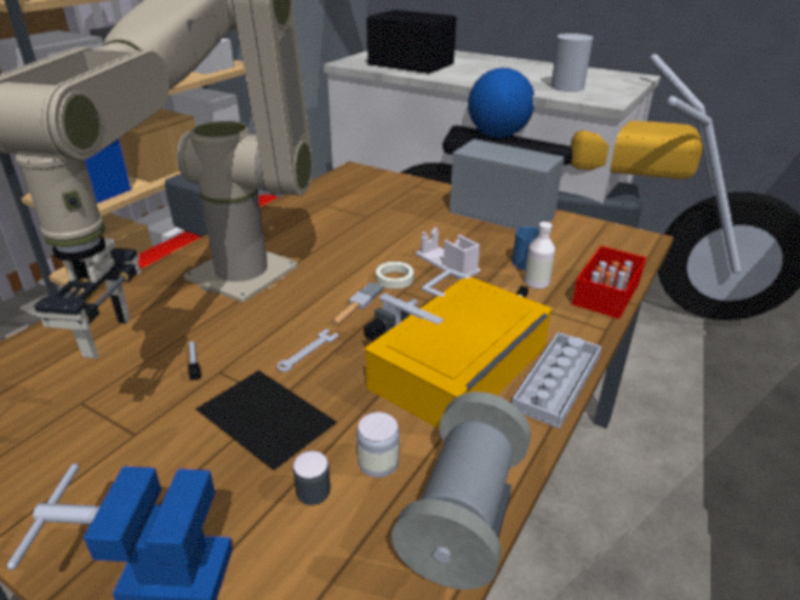

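```bash
cat > m.py <<'E'
from h import *
def rect(pts):
    (c,s,a)=cv2.minAreaRect(pts.astype(np.float32)); b=cv2.boxPoints((c,s,a)); e=[b[1]-b[0],b[2]-b[1]]
    return np.round(c,4),[(round(float(np.linalg.norm(x)),4),round(float(np.degrees(np.arctan2(x[1],x[0]))),2)) for x in e]
for n in('top','scene'):
    z=np.load(f'pics/{n}0.npz'); p,d=z['p'],z['d']; C=cloud(n,d); hsv=cv2.cvtColor(p,cv2.COLOR_RGB2HSV); H,S,V=cv2.split(hsv)
    X,Y,Z=C[...,0],C[...,1],C[...,2]
    print(n,'table z',np.median(Z[(d>0)&(abs(X-.45)<.06)&(abs(Y-.1)<.5)]))
    for nm,m in dict(lid=(H>20)&(H<30)&(S>150)&(Z>.095)&(Z<.13)&(X>.4)&(X<.9)&(abs(Y)<.35),
      mat=(V<45)&(Z<.02)&(X>.3)&(X<.65)&(Y<-.2)&(Y>-.5),
      knob=(V<45)&(Z>.04)&(Z<.1)&(X>.4)&(X<.62)&(Y<-.0)&(Y>-.2),
      rest=(S<60)&(Z>.004)&(Z<.12)&(X>.3)&(X<.55)&(Y<.45)&(Y>.25),
      resthi=(S<60)&(Z>.06)&(Z<.12)&(X>.3)&(X<.55)&(Y<.45)&(Y>.25),
      handle=(S<90)&(Z>.09)&(Z<.12)&(X>.45)&(X<.62)&(Y<.2)&(Y>.05),
      shank=(S<90)&(Z>.05)&(Z<.09)&(X>.45)&(X<.6)&(Y<.1)&(Y>.0)).items():
        m=m.astype(np.uint8); nn,l,st,_=cv2.connectedComponentsWithStats(m)
        if nn<2: print(nm,'none');continue
        k=1+np.argmax(st[1:,4]); q=C[l==k] if nm not in('rest','resthi') else C[m>0]
        print(nm,len(q),*rect(q[:,:2]),'z',np.percentile(q[:,2],[5,50,95]).round(4))
E
python3 m.py
python3 - <<'E'
import cv2
a=cv2.imread('pics/top0.png')
c=[a[150:300,120:360]]
cv2.imwrite('pics/c0.png',cv2.resize(c[0],None,fx=3.3,fy=3.3,interpolation=cv2.INTER_CUBIC))
E
```

```text
top table z 0.0018608388292757905
lid 10475 [ 0.6814 -0.047 ] [(0.2223, -7.01), (0.3646, 82.99)] z [0.1048 0.1103 0.1152]
mat 4214 [ 0.428  -0.3825] [(0.2333, -8.86), (0.1539, 81.14)] z [-0.      0.0045  0.0091]
knob 136 [ 0.4987 -0.0987] [(0.025, -0.09), (0.0408, 89.91)] z [0.074  0.0789 0.0828]
rest 1775 [0.4489 0.3477] [(0.187, -18.15), (0.0893, 71.85)] z [0.0069 0.0132 0.0858]
resthi 370 [0.4505 0.3384] [(0.1679, -18.89), (0.0582, 71.11)] z [0.0623 0.0798 0.0895]
handle 254 [0.5677 0.0985] [(0.0601, -8.01), (0.1012, 81.99)] z [0.1049 0.1096 0.1135]
shank 85 [0.5137 0.0199] [(0.0157, -6.88), (0.04, 83.12)] z [0.0654 0.0702 0.0753]
scene table z -0.0017700354017561315
lid 5252 [ 0.686  -0.0478] [(0.2262, -6.91), (0.368, 83.09)] z [0.1022 0.1069 0.1102]
mat 3233 [ 0.4327 -0.3835] [(0.238, -8.43), (0.1569, 81.57)] z [-0.0018  0.001   0.0036]
knob 151 [ 0.5056 -0.0993] [(0.0313, -1.62), (0.0552, 88.38)] z [0.0555 0.0722 0.0778]
rest 793 [0.4509 0.3364] [(0.1847, -18.89), (0.0773, 71.11)] z [0.0063 0.0408 0.0807]
resthi 235 [0.4553 0.3361] [(0.1718, -16.79), (0.068, 73.21)] z [0.0611 0.0729 0.0831]
handle 106 [0.5579 0.1097] [(0.0444, -36.4), (0.1055, 53.6)] z [0.0981 0.1047 0.108 ]
shank 23 [0.522  0.0281] [(0.0128, -22.43), (0.0273, 67.57)] z [0.0582 0.0668 0.0699]
```

View pics/c0.png

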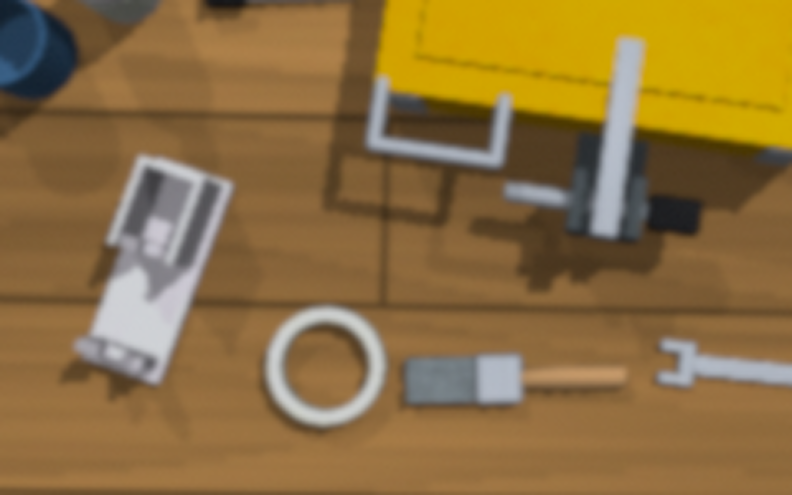

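Top view: the knob is at (674,215) in the crop, the handle bar at (435,155). The rest's pocket is at the upper end (170,200) and its post at the lower end (120,360). Chest yaw is about -7°, rest x axis about 161.5°. I'll move above the knob.

```bash
cat > go.py <<'E'
import sys
from h import *
def go(x,y,z,jaw):  # jaw yaw in deg
    s=robot.read_state(); T=R.from_rotvec(s['orientation']); M=T.as_matrix(); p=np.array(s['tool_pos'])
    a=np.radians(jaw); best=None
    for k in(0,np.pi):
        yy=np.array([np.cos(a+k),np.sin(a+k),0]); zz=np.array([0,0,-1.]); G=np.stack([np.cross(yy,zz),yy,zz],1)
        w=(T.inv()*R.from_matrix(G)).as_rotvec()
        if best is None or np.linalg.norm(w)<np.linalg.norm(best[0]): best=(w,G)
    d=np.array([x,y,z])-p
    print('t',round(s['t'],2),'p',p.round(4),'jaw',np.degrees(np.arctan2(M[1,1],M[0,1])).round(2),'tilt',M[:2,2].round(4),'open',round(s['opening'],4),'F',np.round(s['force'],1),'q',np.round(s['q'],2))
    print('twist',best[0].round(3),'trans now',(M.T@d*1000).round(1),'after rot',(best[1].T@d*1000).round(1))
if __name__=='__main__': go(*map(float,sys.argv[1:5]))
E
python3 go.py .501 -.100 .18 -7
python3 -c "
from h import *
print(onz('top',324.2,215.2,.08))
for n,u,v,z in(('top',418,153,.09),('top',458,173,.07)):print(onz(n,u,v,z))"
```

```text
t 0.1 p [ 0.2515 -0.5442  0.192 ] jaw -65.2 tilt [-0.0006  0.0016] open 0.093 F [-0.3 -0.8  0.8] q [-1.22  0.13  1.49  0.    1.52 -0.09]
twist [-1.000e-03 -1.000e-03 -1.016e+00] trans now [ 412.8 -298.5   12.6] after rot [471.3 193.5  12. ]
[ 0.49682444 -0.10054634  0.08      ]
[ 0.67132499 -0.35468914  0.09      ]
[ 0.6214144  -0.47178515  0.07      ]
```

```bash
python3 -m pendant '[{"translation":[40,-29,0],"twist":[0,0,0],"grip":1},{"translation":[40,-29,0],"twist":[0,0,0],"grip":1},{"translation":[40,-29,0],"twist":[0,0,0],"grip":1},{"translation":[40,-29,0],"twist":[0,0,0],"grip":1},{"translation":[40,-29,0],"twist":[0,0,0],"grip":1},{"translation":[40,-29,0],"twist":[0,0,0],"grip":1},{"translation":[40,-29,0],"twist":[0,0,0],"grip":1},{"translation":[40,-29,0],"twist":[0,0,0],"grip":1},{"translation":[40,-29,0],"twist":[0,0,0],"grip":1},{"translation":[10,-8,0],"twist":[0,0,0],"grip":1}]'
python3 -m pendant '[{"translation":[0,0,0],"twist":[0,0,-0.145],"grip":1},{"translation":[0,0,0],"twist":[0,0,-0.145],"grip":1},{"translation":[0,0,0],"twist":[0,0,-0.145],"grip":1},{"translation":[0,0,0],"twist":[0,0,-0.145],"grip":1},{"translation":[0,0,0],"twist":[0,0,-0.145],"grip":1},{"translation":[0,0,0],"twist":[0,0,-0.145],"grip":1},{"translation":[0,0,0],"twist":[0,0,-0.145],"grip":1},{"translation":[0,0,0],"twist":[0,0,0],"grip":1},{"translation":[0,0,0],"twist":[0,0,0],"grip":1},{"translation":[0,0,0],"twist":[0,0,0],"grip":1}]'
python3 go.py .501 -.100 .18 -7
```

```text
t: 1.1
tool_pos: [0.4749, -0.1366, 0.1871]
orientation: [-3.062, -0.661, 0.005]
force: [0.2, 0.5, -1.0]
opening: 0.0931
t: 2.1
tool_pos: [0.4735, -0.1307, 0.1827]
orientation: [-2.318, -2.095, 0.002]
force: [0.8, -0.8, -0.6]
opening: 0.0929
t 2.1 p [ 0.4735 -0.1307  0.1827] jaw -5.76 tilt [-0.0127  0.0116] open 0.0929 F [ 0.8 -0.8 -0.6] q [-0.38 -0.15  1.78  0.01  1.52 -0.28]
twist [-0.014 -0.01   0.022] trans now [33.3 24.3  2.7] after rot [33.8 23.6  2.7]
```

```bash
python3 -m pendant '[{"translation":[10,8,10],"twist":[-0.014,-0.01,0.022],"grip":1},{"translation":[10,8,10],"twist":[0,0,0],"grip":1},{"translation":[10,8,10],"twist":[0,0,0],"grip":1},{"translation":[4,0,10],"twist":[0,0,0],"grip":1},{"translation":[0,0,10],"twist":[0,0,0],"grip":1},{"translation":[0,0,10],"twist":[0,0,0],"grip":1},{"translation":[0,0,0],"twist":[0,0,0],"grip":1},{"translation":[0,0,0],"twist":[0,0,0],"grip":1},{"translation":[0,0,0],"twist":[0,0,0],"grip":1},{"translation":[0,0,0],"twist":[0,0,0],"grip":1}]'
python3 go.py .501 -.100 .055 -7
python3 -c "
from h import *
p,d=snap('scene','s1'); q,_=snap('top','t1')
a=p[200:260,230:330];b=q[170:250,260:390]
r=lambda i:cv2.resize(i,(400,int(400*i.shape[0]/i.shape[1])),interpolation=cv2.INTER_CUBIC)
a,b=r(a),r(b);h=max(len(a),len(b));f=lambda i:np.pad(i,((0,h-len(i)),(0,0),(0,0)))
cv2.imwrite('pics/v1.png',np.hstack([f(a),f(b)])[:,:,::-1])"
```

```text
t: 3.1
tool_pos: [0.502, -0.0986, 0.1179]
orientation: [-2.361, -2.07, 0.002]
force: [0.1, -0.3, 0.2]
opening: 0.093
t 3.1 p [ 0.502  -0.0986  0.1179] jaw -7.51 tilt [-0.0021  0.0001] open 0.093 F [ 0.1 -0.3  0.2] q [-0.29 -0.06  1.82 -0.    1.38 -0.16]
twist [-0.002  0.    -0.009] trans now [-1.5 -0.7 62.9] after rot [-1.5 -0.8 62.9]
```

View pics/v1.png

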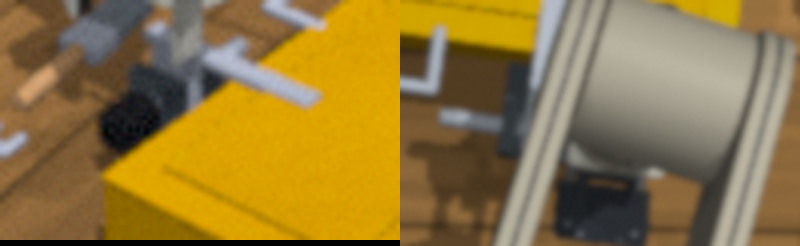

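```bash
python3 -m pendant '[{"translation":[-2,-1,8],"twist":[0,0,-0.009],"grip":1},{"translation":[0,0,8],"twist":[0,0,0],"grip":1},{"translation":[0,0,8],"twist":[0,0,0],"grip":1},{"translation":[0,0,8],"twist":[0,0,0],"grip":1},{"translation":[0,0,8],"twist":[0,0,0],"grip":1},{"translation":[0,0,8],"twist":[0,0,0],"grip":1},{"translation":[0,0,8],"twist":[0,0,0],"grip":1},{"translation":[0,0,6],"twist":[0,0,0],"grip":1},{"translation":[0,0,0],"twist":[0,0,0],"grip":1},{"translation":[0,0,0],"twist":[0,0,0],"grip":1}]'
python3 go.py .501 -.100 .055 -7
```

```text
t: 4.2
tool_pos: [0.4999, -0.1005, 0.0496]
orientation: [-2.35, -2.081, 0.003]
force: [-1.4, -0.4, 0.2]
opening: 0.093
t 4.2 p [ 0.4999 -0.1005  0.0496] jaw -6.95 tilt [-0.0031  0.0004] open 0.093 F [-1.4 -0.4  0.2] q [-0.3   0.01  1.88 -0.    1.25 -0.18]
twist [-0.003 -0.     0.001] trans now [ 0.7  1.  -5.4] after rot [ 0.7  1.  -5.4]
```

```bash
python3 -m pendant '[{"translation":[0,0,-6],"twist":[0,0,0],"grip":1},{"translation":[0,0,0],"twist":[0,0,0],"grip":-1},{"translation":[0,0,0],"twist":[0,0,0],"grip":-1},{"translation":[0,0,0],"twist":[0,0,0],"grip":-1},{"translation":[0,0,0],"twist":[0,0,0],"grip":-1},{"translation":[0,0,0],"twist":[0,0,0],"grip":-1},{"translation":[0,0,0],"twist":[0,0,0],"grip":-1},{"translation":[0,0,0],"twist":[0,0,0],"grip":-1},{"translation":[0,0,0],"twist":[0,0,0],"grip":-1},{"translation":[0,0,0],"twist":[0,0,0],"grip":-1}]' 5
python3 go.py .501 -.100 .055 -7
```

```text
t: 5.2
tool_pos: [0.5013, -0.1009, 0.058]
orientation: [2.352, 2.082, -0.001]
force: [-0.4, 0.1, 0.3]
opening: 0.0256
t 5.2 p [ 0.5013 -0.1009  0.058 ] jaw -6.95 tilt [-0.     -0.0005] open 0.0256 F [-0.4  0.1  0.3] q [-0.3  -0.    1.88 -0.    1.26 -0.18]
twist [0.    0.001 0.001] trans now [ 0.9 -0.5  3. ] after rot [ 0.9 -0.5  3. ]
```

```bash
python3 -m pendant '[{"translation":[0,0,3],"twist":[0,0,0],"grip":-1},{"translation":[0,0,0],"twist":[0,0,0],"grip":-1},{"translation":[0,0,0],"twist":[0,0,0],"grip":-1},{"translation":[0,0,0],"twist":[0,0,0],"grip":-1},{"translation":[0,0,0],"twist":[0,0,0],"grip":-1},{"translation":[0,0,0],"twist":[0,0,0],"grip":-1},{"translation":[0,0,0],"twist":[0,0,0],"grip":-1},{"translation":[0,0,0],"twist":[0,0,0],"grip":-1},{"translation":[0,0,0],"twist":[0,0,0],"grip":-1},{"translation":[0,0,0],"twist":[0,0,0],"grip":-1}]' 5
python3 go.py .501 -.100 .055 -7
```

```text
t: 6.2
tool_pos: [0.5013, -0.1009, 0.0547]
orientation: [2.352, 2.082, -0.001]
force: [0.2, -1.1, 0.7]
opening: 0.0008
t 6.2 p [ 0.5013 -0.1009  0.0547] jaw -6.95 tilt [-0.0002 -0.0005] open 0.0008 F [ 0.2 -1.1  0.7] q [-0.3   0.    1.88 -0.    1.26 -0.18]
twist [-0.     0.     0.001] trans now [ 0.9 -0.4 -0.3] after rot [ 0.9 -0.4 -0.3]
```

```bash
python3 -c "
from h import *
p,d=snap('scene','s2'); q,_=snap('top','t2')
def proj(n,P):
    i,f,T=info(n); c=np.linalg.inv(T)@np.r_[P,1]; return i['cx']+f*c[0]/-c[2], i['cy']-f*c[1]/-c[2]
print(proj('scene',[.5013,-.1009,.0547]),proj('scene',[.5013,-.1009,.14]),proj('top',[.5013,-.1009,.14]))
a=p[195:270,220:345]
cv2.imwrite('pics/v2.png',cv2.resize(a,(800,480),interpolation=cv2.INTER_CUBIC)[:,:,::-1])"
```

```text
(np.float64(261.6538858620807), np.float64(232.09511022195423)) (np.float64(261.24386850204604), np.float64(209.2097231630911)) (np.float64(326.3090960498862), np.float64(212.0776117095333))
```

View pics/v2.png

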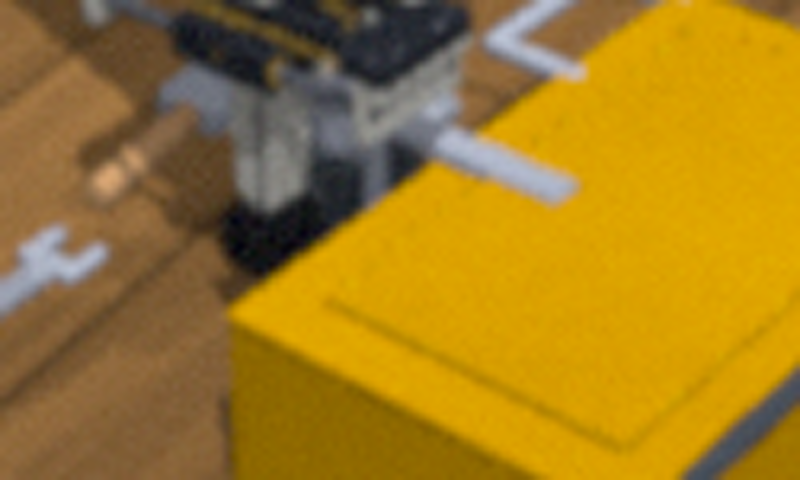

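```bash
python3 -c "
from h import *
np.set_printoptions(suppress=True,precision=3)
for f in('s0','scene0','s2'):
    try:z=np.load(f'pics/{f}.npz')
    except Exception: continue
    C=cloud('scene',z['d'])
    print(f)
    for v in range(212,241,2): print(v,C[v,262],z['p'][v,262],'|',C[v,256],z['p'][v,256],'|',C[v,268],z['p'][v,268])
z=np.load('pics/t2.npz');C=cloud('top',z['d'])
"
```

```text
scene0
212 [ 0.391  0.067 -0.003] [144 105  55] | [0.384 0.039 0.01 ] [121 124 136] | [ 0.494 -0.053  0.1  ] [121 119 120]
214 [ 0.397  0.057 -0.004] [144 105  62] | [ 0.382  0.041 -0.   ] [129 108  97] | [ 0.494 -0.053  0.093] [119 115 118]
216 [ 0.404  0.046 -0.004] [120  92  68] | [ 0.386  0.036 -0.004] [144 103  58] | [ 0.495 -0.054  0.087] [100 101 107]
218 [ 0.483 -0.07   0.083] [82 67 56] | [ 0.394  0.024 -0.003] [146 106  61] | [ 0.501 -0.064  0.087] [71 77 81]
220 [ 0.484 -0.072  0.077] [74 63 55] | [ 0.403  0.011 -0.001] [140 102  55] | [ 0.508 -0.075  0.088] [54 57 65]
222 [ 0.483 -0.071  0.069] [63 50 44] | [ 0.409  0.002 -0.001] [141 102  57] | [ 0.509 -0.077  0.082] [43 49 51]
224 [ 0.495 -0.089  0.076] [32 27 24] | [ 0.414 -0.005 -0.004] [132  95  56] | [ 0.51  -0.077  0.074] [52 55 57]
226 [ 0.5   -0.097  0.075] [27 21 32] | [ 0.422 -0.018 -0.002] [90 67 35] | [ 0.516 -0.087  0.075] [32 31 41]
228 [ 0.506 -0.106  0.075] [29 27 30] | [ 0.49  -0.115  0.075] [35 34 31] | [ 0.519 -0.092  0.072] [18 18 24]
230 [ 0.511 -0.113  0.074] [26 27 26] | [ 0.496 -0.123  0.074] [16 
[... 1623 characters left out ...]
089  0.069] [17 20 23]
230 [ 0.511 -0.113  0.074] [14 19 22] | [ 0.496 -0.124  0.075] [18 18 22] | [ 0.519 -0.092  0.064] [17 16 20]
232 [ 0.515 -0.119  0.072] [ 9  5 14] | [ 0.496 -0.124  0.067] [11 18  8] | [ 0.518 -0.091  0.055] [32 36 20]
234 [ 0.515 -0.12   0.065] [19 17 25] | [ 0.496 -0.124  0.06 ] [19  7 12] | [ 0.508 -0.075  0.034] [161 119   0]
236 [ 0.517 -0.123  0.06 ] [24 15 12] | [ 0.493 -0.12   0.048] [69 49 31] | [ 0.566 -0.164  0.105] [221 162   0]
238 [ 0.513 -0.116  0.046] [155 120   0] | [ 1.111 -0.999  0.848] [78 57 32] | [ 0.571 -0.171  0.104] [221 162   0]
240 [ 0.559 -0.185  0.102] [222 165   0] | [ 0.466 -0.082 -0.003] [82 62 41] | [ 0.575 -0.178  0.103] [224 164   0]
```

```bash
python3 -c "
from h import *
np.set_printoptions(suppress=True,precision=3)
def proj(n,P):
    i,f,T=info(n); c=np.linalg.inv(T)@np.r_[P,1]; return i['cx']+f*c[0]/-c[2], i['cy']-f*c[1]/-c[2]
print(proj('scene',[.2515,-.5442,.192]),proj('top',[.2515,-.5442,.192]))
C=cloud('scene',np.load('pics/scene0.npz')['d'])
for u in(58,60,62): 
  for v in range(236,256,2): print(u,v,C[v,u])
s=robot.read_state();print(s)
"
```

```text
(np.float64(77.30563456140524), np.float64(244.92794296883642)) (np.float64(506.8364383947976), np.float64(315.0939735660749))
58 236 [ 0.285 -0.599  0.267]
58 238 [ 0.284 -0.599  0.261]
58 240 [ 0.281 -0.599  0.255]
58 242 [ 0.28  -0.6    0.249]
58 244 [ 0.276 -0.6    0.242]
58 246 [ 0.275 -0.601  0.236]
58 248 [ 0.273 -0.601  0.229]
58 250 [-0.032 -0.458 -0.002]
58 252 [-0.023 -0.465 -0.002]
58 254 [-0.016 -0.47  -0.004]
60 236 [ 0.285 -0.594  0.264]
60 238 [ 0.285 -0.595  0.259]
60 240 [ 0.286 -0.598  0.256]
60 242 [ 0.282 -0.597  0.248]
60 244 [ 0.283 -0.599  0.244]
60 246 [ 0.279 -0.598  0.236]
60 248 [ 0.278 -0.599  0.23 ]
60 250 [ 0.272 -0.598  0.221]
60 252 [-0.023 -0.459 -0.006]
60 254 [-0.011 -0.467 -0.003]
62 236 [ 0.282 -0.588  0.259]
62 238 [ 0.283 -0.59   0.255]
62 240 [ 0.286 -0.593  0.252]
62 242 [ 0.285 -0.594  0.247]
62 244 [ 0.286 -0.596  0.243]
62 246 [ 0.284 -0.597  0.237]
62 248 [ 0.283 -0.598  0.231]
62 250 [ 0.278 -0.597  0.223]
62 252 [ 1.111 -0.999  0.848]
62 254 [-0.009 -0.462 -0.006]
{'t': 6.3, 'q': array([-0.299,  0.004,  1.881, -0.001,  1.257, -0.177]), 'dq': array([ 0.001,  0.002, -0.   ,  0.   ,  0.001, -0.002]), 'joint_torque': array([  0.001, -45.605, -45.396,   0.067,   0.03 ,  -0.   ]), 'tool_pos': array([ 0.501, -0.101,  0.055]), 'orientation': array([ 2.352,  2.083, -0.001]), 'force': array([ 0.532, -0.31 ,  0.532]), 'wrist_torque': array([-0.034, -0.035, -0.025]), 'opening': 0.000834456640858909}
```

```bash
python3 -m pendant '[{"translation":[0,0,-8],"twist":[0,0,0],"grip":1},{"translation":[0,0,-4],"twist":[0,0,0],"grip":1},{"translation":[0,0,0],"twist":[0,0,0],"grip":1},{"translation":[0,0,0],"twist":[0,0,0],"grip":1},{"translation":[0,0,0],"twist":[0,0,0],"grip":1},{"translation":[0,0,0],"twist":[0,0,0],"grip":1},{"translation":[0,0,0],"twist":[0,0,0],"grip":1},{"translation":[0,0,0],"twist":[0,0,0],"grip":1},{"translation":[0,0,0],"twist":[0,0,0],"grip":1},{"translation":[0,0,0],"twist":[0,0,0],"grip":1}]' 60
python3 -m pendant '[{"translation":[0,0,7],"twist":[0,0,0],"grip":1},{"translation":[0,0,7],"twist":[0,0,0],"grip":1},{"translation":[0,0,7],"twist":[0,0,0],"grip":1},{"translation":[0,0,7],"twist":[0,0,0],"grip":1},{"translation":[0,0,7],"twist":[0,0,0],"grip":1},{"translation":[0,0,2],"twist":[0,0,0],"grip":1},{"translation":[0,0,0],"twist":[0,0,0],"grip":1},{"translation":[0,0,0],"twist":[0,0,0],"grip":1},{"translation":[0,0,0],"twist":[0,0,0],"grip":1},{"translation":[0,0,0],"twist":[0,0,0],"grip":1}]'
python3 go.py .501 -.100 .030 -7
python3 -c "
from h import *
p,d=snap('scene','s3')
a=p[195:270,220:345]
cv2.imwrite('pics/v3.png',cv2.resize(a,(800,480),interpolation=cv2.INTER_CUBIC)[:,:,::-1])"
```

```text
t: 7.3
tool_pos: [0.5013, -0.1009, 0.0678]
orientation: [2.352, 2.082, -0.001]
force: [0.5, 0.5, 1.3]
opening: 0.0758
t: 8.3
tool_pos: [0.5005, -0.1007, 0.0265]
orientation: [-2.351, -2.082, 0.002]
force: [0.4, 1.0, 0.4]
opening: 0.0928
t 8.3 p [ 0.5005 -0.1007  0.0265] jaw -6.95 tilt [-0.0018  0.    ] open 0.0928 F [0.4 1.  0.4] q [-0.3   0.04  1.9  -0.    1.2  -0.18]
twist [-0.002  0.     0.001] trans now [ 0.7  0.4 -3.5] after rot [ 0.7  0.4 -3.5]
```

View pics/v3.png

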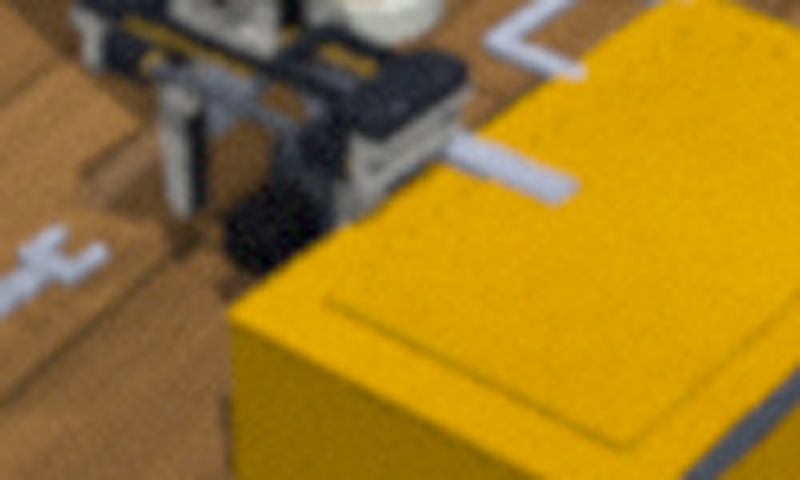

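```bash
python3 -m pendant '[{"translation":[0,0,-2],"twist":[0,0,0],"grip":-1},{"translation":[0,0,0],"twist":[0,0,0],"grip":-1},{"translation":[0,0,0],"twist":[0,0,0],"grip":-1},{"translation":[0,0,0],"twist":[0,0,0],"grip":-1},{"translation":[0,0,0],"twist":[0,0,0],"grip":-1},{"translation":[0,0,0],"twist":[0,0,0],"grip":-1},{"translation":[0,0,0],"twist":[0,0,0],"grip":-1},{"translation":[0,0,0],"twist":[0,0,0],"grip":-1},{"translation":[0,0,0],"twist":[0,0,0],"grip":-1},{"translation":[0,0,0],"twist":[0,0,0],"grip":-1}]' 8
python3 -m pendant '[{"translation":[0,0,0],"twist":[0,0,0],"grip":-1},{"translation":[0,0,0],"twist":[0,0,0],"grip":-1},{"translation":[0,0,0],"twist":[0,0,0],"grip":-1},{"translation":[0,0,0],"twist":[0,0,0],"grip":-1},{"translation":[0,0,0],"twist":[0,0,0],"grip":-1},{"translation":[0,0,0],"twist":[0,0,0],"grip":-1},{"translation":[0,0,0],"twist":[0,0,0],"grip":-1},{"translation":[0,0,0],"twist":[0,0,0],"grip":-1},{"translation":[0,0,0],"twist":[0,0,0],"grip":-1},{"translation":[0,0,0],"twist":[0,0,0],"grip":-1}]' 45
python3 go.py .501 -.100 .030 -7
```

```text
t: 9.35
tool_pos: [0.5012, -0.1009, 0.0295]
orientation: [2.352, 2.083, -0.001]
force: [1.0, -0.0, -0.0]
opening: 0.0297
t: 10.35
tool_pos: [0.5013, -0.1009, 0.0295]
orientation: [2.352, 2.082, -0.001]
force: [0.2, 0.9, -1.5]
opening: 0.0295
t 10.35 p [ 0.5013 -0.1009  0.0295] jaw -6.96 tilt [-0.0001 -0.0004] open 0.0295 F [ 0.2  0.9 -1.5] q [-0.3   0.04  1.9  -0.    1.21 -0.18]
twist [-0.     0.     0.001] trans now [ 0.9 -0.4 -0.5] after rot [ 0.9 -0.4 -0.5]
```

```bash
python3 -m pendant '[{"translation":[-10,0,0],"twist":[0,0,0],"grip":-1},{"translation":[-10,0,0],"twist":[0,0,0],"grip":-1},{"translation":[-10,0,0],"twist":[0,0,0],"grip":-1},{"translation":[0,0,0],"twist":[0,0,0],"grip":-1},{"translation":[0,0,0],"twist":[0,0,0],"grip":-1},{"translation":[0,0,0],"twist":[0,0,0],"grip":-1},{"translation":[0,0,0],"twist":[0,0,0],"grip":-1},{"translation":[0,0,0],"twist":[0,0,0],"grip":-1},{"translation":[0,0,0],"twist":[0,0,0],"grip":-1},{"translation":[0,0,0],"twist":[0,0,0],"grip":-1}]'
python3 go.py .484 -.240 .030 -7
```

```text
t: 11.35
tool_pos: [0.497, -0.1338, 0.0295]
orientation: [2.352, 2.082, -0.001]
force: [0.2, -0.8, -0.2]
opening: 0.0296
t 11.35 p [ 0.497  -0.1338  0.0295] jaw -6.98 tilt [-0.0006 -0.0007] open 0.0296 F [ 0.2 -0.8 -0.2] q [-0.36  0.05  1.89 -0.    1.21 -0.24]
twist [-0.     0.001  0.   ] trans now [-107.     0.    -0.4] after rot [-107.     0.    -0.5]
```

Force-free. I'll keep drawing.

```bash
python3 -m pendant '[{"translation":[-12,0,0],"twist":[0,0,0],"grip":-1},{"translation":[-12,0,0],"twist":[0,0,0],"grip":-1},{"translation":[-12,0,0],"twist":[0,0,0],"grip":-1},{"translation":[-12,0,0],"twist":[0,0,0],"grip":-1},{"translation":[-12,0,0],"twist":[0,0,0],"grip":-1},{"translation":[-12,0,0],"twist":[0,0,0],"grip":-1},{"translation":[-12,0,0],"twist":[0,0,0],"grip":-1},{"translation":[-12,0,0],"twist":[0,0,0],"grip":-1},{"translation":[-12,0,0],"twist":[0,0,0],"grip":-1},{"translation":[-10,0,0],"twist":[0,0,0],"grip":-1}]'
python3 go.py .475 -.395 .11 71.5
python3 -c "
from h import *
p,d=snap('scene','s4')
a=p[195:290,190:345]
cv2.imwrite('pics/v4.png',cv2.resize(a,(800,490),interpolation=cv2.INTER_CUBIC)[:,:,::-1])"
```

```text
t: 12.35
tool_pos: [0.4802, -0.2611, 0.0284]
orientation: [-2.351, -2.081, 0.003]
force: [0.8, 0.1, -1.6]
opening: 0.0298
t 12.35 p [ 0.4802 -0.2611  0.0284] jaw -6.97 tilt [-0.0022 -0.0001] open 0.0298 F [ 0.8  0.1 -1.6] q [-0.59  0.13  1.8  -0.    1.21 -0.47]
twist [-2.00e-03 -1.00e-03 -1.37e+00] trans now [-133.6   10.9  -81.6] after rot [ -37.6 -128.7  -81.6]
```

View pics/v4.png

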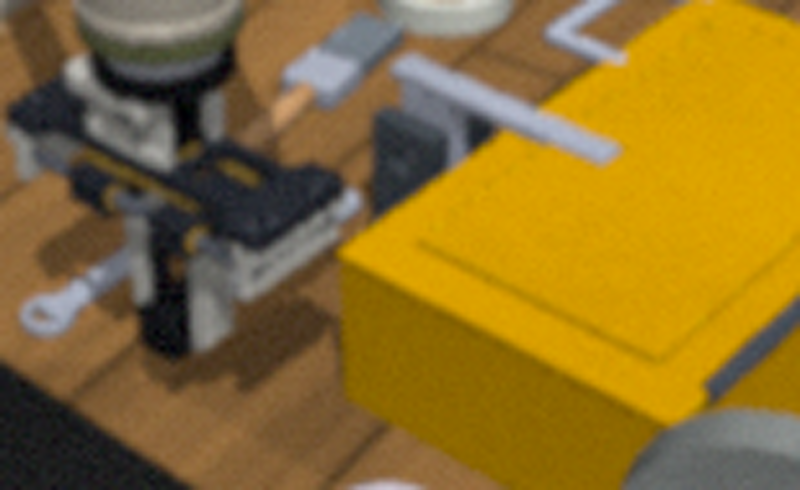

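```bash
python3 -m pendant '[{"translation":[0,0,-10],"twist":[0,0,0],"grip":-1},{"translation":[0,0,-20],"twist":[0,0,0],"grip":-1},{"translation":[-10,2,-15],"twist":[0,0,0],"grip":-1},{"translation":[-20,3,-15],"twist":[0,0,0],"grip":-1},{"translation":[-25,4,0],"twist":[0,0,0],"grip":-1},{"translation":[-25,4,0],"twist":[0,0,0],"grip":-1},{"translation":[-25,4,0],"twist":[0,0,0],"grip":-1},{"translation":[-20,3,0],"twist":[0,0,0],"grip":-1},{"translation":[-10,1,0],"twist":[0,0,0],"grip":-1},{"translation":[-5,0,0],"twist":[0,0,0],"grip":-1}]'
python3 -m pendant '[{"translation":[0,0,0],"twist":[0,0,-0.1],"grip":-1},{"translation":[0,0,0],"twist":[0,0,-0.14],"grip":-1},{"translation":[0,0,0],"twist":[0,0,-0.14],"grip":-1},{"translation":[0,0,0],"twist":[0,0,-0.14],"grip":-1},{"translation":[0,0,0],"twist":[0,0,-0.14],"grip":-1},{"translation":[0,0,0],"twist":[0,0,-0.14],"grip":-1},{"translation":[0,0,0],"twist":[0,0,-0.14],"grip":-1},{"translation":[0,0,0],"twist":[0,0,-0.14],"grip":-1},{"translation":[0,0,0],"twist":[0,0,-0.14],"grip":-1},{"translation":[0,0,0],"twist":[0,0,-0.1],"grip":-1}]'
python3 go.py .483 -.406 .03 71.5
```

```text
t: 13.4
tool_pos: [0.4866, -0.4054, 0.0977]
orientation: [2.346, 2.087, -0.001]
force: [0.4, -0.5, -3.0]
opening: 0.0298
t: 14.4
tool_pos: [0.4884, -0.3955, 0.0993]
orientation: [-0.483, -3.103, -0.007]
force: [0.9, 0.4, -2.7]
opening: 0.0297
t 14.4 p [ 0.4884 -0.3955  0.0993] jaw 72.31 tilt [-0.0004  0.0044] open 0.0297 F [ 0.9  0.4 -2.7] q [-0.76  0.27  1.5   0.    1.37 -2.03]
twist [ 0.004 -0.002  0.014] trans now [  1.8 -11.9  69.3] after rot [  1.8 -11.7  69.3]
```

```bash
python3 -m pendant '[{"translation":[1,-6,10],"twist":[0,0,0.014],"grip":-1},{"translation":[1,-6,10],"twist":[0,0,0],"grip":-1},{"translation":[0,0,12],"twist":[0,0,0],"grip":-1},{"translation":[0,0,12],"twist":[0,0,0],"grip":-1},{"translation":[0,0,12],"twist":[0,0,0],"grip":-1},{"translation":[0,0,12],"twist":[0,0,0],"grip":-1},{"translation":[0,0,12],"twist":[0,0,0],"grip":-1},{"translation":[0,0,10],"twist":[0,0,0],"grip":-1},{"translation":[0,0,5],"twist":[0,0,0],"grip":-1},{"translation":[0,0,0],"twist":[0,0,0],"grip":-1}]'
python3 go.py .483 -.406 -.0165 71.5
python3 -c "
from h import *
p,d=snap('scene','s5'); q,_=snap('top','t5')
a=p[215:335,110:260];b=q[190:310,370:520]
cv2.imwrite('pics/v5.png',np.hstack([cv2.resize(i,(400,320),interpolation=cv2.INTER_CUBIC) for i in(a,b)])[:,:,::-1])"
```

```text
t: 15.4
tool_pos: [0.481, -0.4025, -0.0069]
orientation: [-0.516, -3.094, -0.013]
force: [-0.7, 0.5, -1.8]
opening: 0.0297
t 15.4 p [ 0.481  -0.4025 -0.0069] jaw 71.07 tilt [-0.0037  0.0091] open 0.0297 F [-0.7  0.5 -1.8] q [-0.78  0.38  1.57  0.    1.2  -2.02]
twist [ 0.007 -0.006 -0.007] trans now [-3.  -2.7  9.6] after rot [-3.  -2.7  9.6]
```

View pics/v5.png

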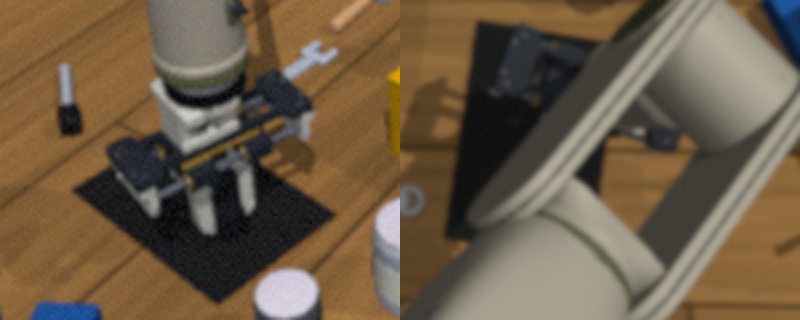

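```bash
python3 -m pendant '[{"translation":[0,0,4],"twist":[0.007,-0.006,0],"grip":-1},{"translation":[0,0,2],"twist":[0,0,0],"grip":-1},{"translation":[0,0,0],"twist":[0,0,0],"grip":-1},{"translation":[0,0,1],"twist":[0,0,0],"grip":-1},{"translation":[0,0,0],"twist":[0,0,0],"grip":-1},{"translation":[0,0,0],"twist":[0,0,0],"grip":-1},{"translation":[0,0,0],"twist":[0,0,0],"grip":-1},{"translation":[0,0,0],"twist":[0,0,0],"grip":-1},{"translation":[0,0,0],"twist":[0,0,0],"grip":-1},{"translation":[0,0,0],"twist":[0,0,0],"grip":-1}]'
python3 go.py .483 -.406 -.0165 71.5
```

```text
t: 16.5
tool_pos: [0.4834, -0.4049, -0.01]
orientation: [0.515, 3.093, -0.007]
force: [0.4, 0.0, -1.7]
opening: 0.0298
t 16.5 p [ 0.4834 -0.4049 -0.01  ] jaw 71.08 tilt [ 0.0049 -0.0051] open 0.0298 F [ 0.4  0.  -1.7] q [-0.78  0.38  1.58 -0.    1.17 -2.02]
twist [-0.003  0.006 -0.007] trans now [ 0.1 -1.2  6.5] after rot [ 0.1 -1.2  6.5]
```

```bash
python3 -m pendant '[{"translation":[0,0,2],"twist":[-0.003,0.006,0],"grip":-1},{"translation":[0,0,0],"twist":[0,0,0],"grip":-1},{"translation":[0,0,2],"twist":[0,0,0],"grip":-1},{"translation":[0,0,0],"twist":[0,0,0],"grip":-1},{"translation":[0,0,1],"twist":[0,0,0],"grip":-1},{"translation":[0,0,0],"twist":[0,0,0],"grip":-1},{"translation":[0,0,0],"twist":[0,0,0],"grip":-1},{"translation":[0,0,0],"twist":[0,0,0],"grip":-1},{"translation":[0,0,0],"twist":[0,0,0],"grip":-1},{"translation":[0,0,0],"twist":[0,0,0],"grip":-1}]'
python3 go.py .483 -.406 -.0165 71.5
```

```text
t: 17.5
tool_pos: [0.4838, -0.4052, -0.0148]
orientation: [0.516, 3.099, -0.001]
force: [-0.4, 0.1, -0.9]
opening: 0.0299
t 17.5 p [ 0.4838 -0.4052 -0.0148] jaw 71.08 tilt [ 0.0003 -0.0004] open 0.0299 F [-0.4  0.1 -0.9] q [-0.78  0.4   1.57 -0.    1.17 -2.02]
twist [-0.     0.    -0.007] trans now [ 0.5 -1.1  1.7] after rot [ 0.5 -1.   1.7]
```

```bash
python3 -m pendant '[{"translation":[0,0,2],"twist":[0,0,0],"grip":-1},{"translation":[0,0,0],"twist":[0,0,0],"grip":-1},{"translation":[0,0,0],"twist":[0,0,0],"grip":-1},{"translation":[0,0,0],"twist":[0,0,0],"grip":-0.3},{"translation":[0,0,0],"twist":[0,0,0],"grip":0},{"translation":[0,0,0],"twist":[0,0,0],"grip":0},{"translation":[0,0,0],"twist":[0,0,0],"grip":0},{"translation":[0,0,0],"twist":[0,0,0],"grip":0},{"translation":[0,0,0],"twist":[0,0,0],"grip":0},{"translation":[0,0,0],"twist":[0,0,0],"grip":0}]'
python3 go.py .483 -.406 -.0165 71.5
```

```text
t: 18.5
tool_pos: [0.4843, -0.4057, -0.0143]
orientation: [0.516, 3.098, -0.002]
force: [-0.1, 0.2, -0.8]
opening: 0.0463
t 18.5 p [ 0.4843 -0.4057 -0.0143] jaw 71.09 tilt [ 0.0009 -0.0012] open 0.0463 F [-0.1  0.2 -0.8] q [-0.78  0.4   1.57 -0.    1.17 -2.02]
twist [-0.001  0.001 -0.007] trans now [ 1.2 -0.7  2.2] after rot [ 1.2 -0.7  2.2]
```

```bash
python3 -m pendant '[{"translation":[0,0,-10],"twist":[0,0,0],"grip":0},{"translation":[0,0,-25],"twist":[0,0,0],"grip":0},{"translation":[0,0,-30],"twist":[0,0,0],"grip":0},{"translation":[0,0,-30],"twist":[0,0,0],"grip":0},{"translation":[0,0,-20],"twist":[0,0,0],"grip":0},{"translation":[30,0,-5],"twist":[0,0,0],"grip":0},{"translation":[30,0,0],"twist":[0,0,0],"grip":0},{"translation":[10,0,0],"twist":[0,0,0],"grip":0},{"translation":[0,0,0],"twist":[0,0,0],"grip":0},{"translation":[0,0,0],"twist":[0,0,0],"grip":0}]'
python3 go.py .415 -.383 .0 71.5
python3 -c "
from h import *
p,d=snap('scene','s6'); q,_=snap('top','t6')
a=p[215:335,110:260]
cv2.imwrite('pics/v6.png',np.hstack([cv2.resize(i,(600,480),interpolation=cv2.INTER_CUBIC) for i in(a,)])[:,:,::-1])"
```

```text
t: 19.5
tool_pos: [0.4179, -0.3834, 0.1172]
orientation: [0.515, 3.093, -0.007]
force: [-0.1, 0.2, -0.8]
opening: 0.0465
t 19.5 p [ 0.4179 -0.3834  0.1172] jaw 71.1 tilt [ 0.0047 -0.0052] open 0.0465 F [-0.1  0.2 -0.8] q [-0.83  0.08  1.68  0.    1.37 -2.07]
twist [-0.003  0.006 -0.007] trans now [  3.5  -0.2 117.2] after rot [  2.8  -0.6 117.2]
```

View pics/v6.png

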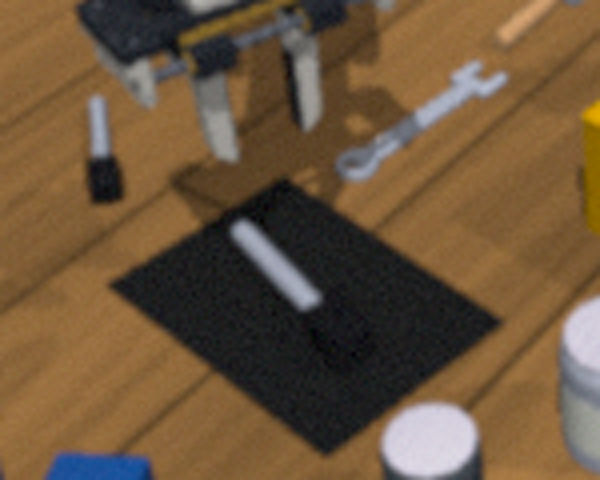

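The pin lies on the mat: tip at crop (238,230), shoulder at (315,300), knob at (345,335). I'll measure it.

```bash
cat > pin.py <<'E'
from h import *
def shank(f,box,zt,zs):
    z=np.load(f); p=z['p']; u0,v0,u1,v1=box
    m=np.zeros((420,560),np.uint8); m[v0:v1,u0:u1]=(p[v0:v1,u0:u1].min(2)>85)
    n,l,st,_=cv2.connectedComponentsWithStats(m); k=1+np.argmax(st[1:,4]); v,u=np.nonzero(l==k)
    (c,s,a)=cv2.minAreaRect(np.stack([u,v],1).astype(np.float32)); b=cv2.boxPoints((c,s,a))
    i=0 if np.linalg.norm(b[0]-b[1])<np.linalg.norm(b[1]-b[2]) else 1
    e1=(b[i]+b[i+1])/2; e2=(b[(i+2)%4]+b[(i+3)%4])/2
    if e1[1]>e2[1]: e1,e2=e2,e1   # e1 upper end in image
    A=onz('scene',*e1,zt);B=onz('scene',*e2,zs)
    print(st[k,4],e1,e2,'tip',A.round(4),'shoulder',B.round(4),'len',np.linalg.norm(A-B).round(4)); return A,B
if __name__=='__main__':
    A,B=shank('pics/s6.npz',(160,265,200,300),.013,.020)
    d=(A-B)/np.linalg.norm(A-B); print('yaw',np.degrees(np.arctan2(d[1],d[0])),'mid',B+.05*d)
    C=cloud('scene',np.load('pics/s6.npz')['d']); print([C[v,u].round(3) for u,v in((173,275),(180,281),(187,288))])
    s=robot.read_state()
    i,f,T=info('scene')
E
python3 pin.py
```

```text
164 [168.48349 270.54495] [187.83029 291.10092] tip [ 0.3446 -0.3564  0.013 ] shoulder [ 0.455  -0.3957  0.02  ] len 0.1174
yaw 160.4258223315965 mid [ 0.40801101 -0.37896198  0.01701872]
[array([ 0.372, -0.366,  0.016]), array([ 0.409, -0.376,  0.019]), array([ 0.449, -0.392,  0.026])]
```

```bash
python3 -m pendant '[{"translation":[3,0,12],"twist":[-0.003,-0.05,-0.005],"grip":0},{"translation":[4,0,14],"twist":[0,0,0],"grip":0},{"translation":[5,0,14],"twist":[0,0,0],"grip":0},{"translation":[3,0,14],"twist":[0,0,0],"grip":0},{"translation":[0,0,14],"twist":[0,0,0],"grip":0},{"translation":[0,0,14],"twist":[0,0,0],"grip":0},{"translation":[0,0,14],"twist":[0,0,0],"grip":0},{"translation":[0,0,10],"twist":[0,0,0],"grip":0},{"translation":[0,0,0],"twist":[0,0,0],"grip":0},{"translation":[0,0,0],"twist":[0,0,0],"grip":0}]'
python3 go.py .411 -.381 -.0185 71
```

```text
t: 20.6
tool_pos: [0.4102, -0.3792, -0.0008]
orientation: [0.497, 3.052, -0.009]
force: [-0.3, -0.0, -0.3]
opening: 0.0462
t 20.6 p [ 0.4102 -0.3792 -0.0008] jaw 71.51 tilt [ 0.0483 -0.0137] open 0.0462 F [-0.3 -0.  -0.3] q [-0.86  0.16  1.83  0.03  1.11 -2.12]
twist [0.003 0.05  0.009] trans now [-0.5 -1.5 17.8] after rot [-1.4 -1.5 17.7]
```

```bash
python3 -m pendant '[{"translation":[0,-1,6],"twist":[0,0,0],"grip":0},{"translation":[0,0,5],"twist":[0,0,0],"grip":0},{"translation":[0,0,3],"twist":[0,0,0],"grip":0},{"translation":[0,0,0],"twist":[0,0,0],"grip":0},{"translation":[0,0,2],"twist":[0,0,0],"grip":0},{"translation":[0,0,0],"twist":[0,0,0],"grip":0},{"translation":[0,0,0],"twist":[0,0,0],"grip":0},{"translation":[0,0,0],"twist":[0,0,0],"grip":0},{"translation":[0,0,0],"twist":[0,0,0],"grip":0},{"translation":[0,0,0],"twist":[0,0,0],"grip":0}]'
python3 go.py .411 -.381 -.0185 71
```

```text
t: 21.6
tool_pos: [0.4123, -0.3824, -0.015]
orientation: [0.496, 3.048, -0.014]
force: [-0.3, -0.6, 0.7]
opening: 0.0468
t 21.6 p [ 0.4123 -0.3824 -0.015 ] jaw 71.5 tilt [ 0.0517 -0.0175] open 0.0468 F [-0.3 -0.6  0.7] q [-0.86  0.18  1.83  0.03  1.08 -2.12]
twist [0.    0.055 0.009] trans now [1.9 0.9 3.4] after rot [1.7 0.9 3.5]
```

Two mm further down, then close gently and firm up.

```bash
python3 -m pendant '[{"translation":[0,1,3],"twist":[0,0,0],"grip":0},{"translation":[0,0,0],"twist":[0,0,0],"grip":0},{"translation":[0,0,0],"twist":[0,0,0],"grip":-1},{"translation":[0,0,0],"twist":[0,0,0],"grip":-1},{"translation":[0,0,0],"twist":[0,0,0],"grip":-1},{"translation":[0,0,0],"twist":[0,0,0],"grip":-1},{"translation":[0,0,0],"twist":[0,0,0],"grip":-1},{"translation":[0,0,0],"twist":[0,0,0],"grip":-1},{"translation":[0,0,0],"twist":[0,0,0],"grip":-1},{"translation":[0,0,0],"twist":[0,0,0],"grip":-1}]' 10
python3 go.py .411 -.381 -.0185 71
```

```text
t: 22.6
tool_pos: [0.4129, -0.3814, -0.0183]
orientation: [0.496, 3.048, -0.014]
force: [0.4, -0.7, -0.6]
opening: 0.0158
t 22.6 p [ 0.4129 -0.3814 -0.0183] jaw 71.51 tilt [ 0.0517 -0.0175] open 0.0158 F [ 0.4 -0.7 -0.6] q [-0.86  0.19  1.84  0.03  1.07 -2.12]
twist [-0.     0.055  0.009] trans now [ 1.9 -0.2  0.1] after rot [ 1.9 -0.2  0.2]
```

```bash
python3 -m pendant '[{"translation":[0,0,0],"twist":[0,0,0],"grip":-1},{"translation":[0,0,0],"twist":[0,0,0],"grip":-1},{"translation":[0,0,-5],"twist":[0,0,0],"grip":-1},{"translation":[0,0,-15],"twist":[0,0,0],"grip":-1},{"translation":[0,0,-25],"twist":[0,0.03,0.005],"grip":-1},{"translation":[0,0,-30],"twist":[0,0.025,0.003],"grip":-1},{"translation":[0,0,-35],"twist":[0,0,0],"grip":-1},{"translation":[0,0,-35],"twist":[0,0,0],"grip":-1},{"translation":[0,0,-20],"twist":[0,0,0],"grip":-1},{"translation":[0,0,-5],"twist":[0,0,0],"grip":-1}]' 45
python3 go.py .429 .345 .15 71.5
```

```text
t: 23.6
tool_pos: [0.4076, -0.3783, 0.1619]
orientation: [-0.518, -3.092, -0.004]
force: [-0.8, 0.3, -0.8]
opening: 0.0146
t 23.6 p [ 0.4076 -0.3783  0.1619] jaw 71.0 tilt [-0.0056  0.0038] open 0.0146 F [-0.8  0.3 -0.8] q [-0.84  0.04  1.65 -0.    1.47 -2.08]
twist [ 0.002 -0.007 -0.009] trans now [215.2 690.8  14.6] after rot [209.2 692.7  11.9]
```

Run:
```python
from h import *
np.set_printoptions(suppress=True,precision=4)
for n in('top','scene'):
    C=cloud(n,np.load(f'pics/{n}0.npz')['d']); p=np.load(f'pics/{n}0.npz')['p']; S=cv2.cvtColor(p,cv2.COLOR_RGB2HSV)[...,1]
    m=(S<70)&(C[...,2]>.004)&(C[...,2]<.1)&(abs(C[...,0]-.45)<.12)&(abs(C[...,1]-.34)<.09)
    q=C[m]
    for yaw in(160.5,161.5,162.5):
        a=np.radians(yaw); X=np.array([np.cos(a),np.sin(a)]);Y=np.array([-X[1],X[0]])
        L=(q[:,:2]-[.449,.3386]); x,y,z=L@X,L@Y,q[:,2]
        hi=z>.06
        def ext(v): return np.percentile(v,[1,50,99])
        print(n,yaw,'all x',ext(x),'pocket x',ext(x[hi&(x<0)]),'pocket y',ext(y[hi&(x<0)&(z>.075)]),'post x',ext(x[hi&(x>.05)]),'post y',ext(y[hi&(x>.05)]),'base y',ext(y[(x>0)&(x<.06)&(z<.02)]))
```

```text
top 160.5 all x [-0.0876 -0.0037  0.0928] pocket x [-0.085  -0.0479 -0.0097] pocket y [-0.0293 -0.0059  0.028 ] post x [0.072  0.0767 0.0824] post y [-0.0245 -0.0097  0.0279] base y [-0.0352  0.0009  0.0355]
top 161.5 all x [-0.0876 -0.0037  0.0927] pocket x [-0.085  -0.0477 -0.0098] pocket y [-0.0286 -0.0045  0.0287] post x [0.0724 0.0768 0.0824] post y [-0.0258 -0.011   0.0266] base y [-0.0358  0.0002  0.035 ]
top 162.5 all x [-0.0875 -0.0037  0.0927] pocket x [-0.0847 -0.0477 -0.0096] pocket y [-0.0277 -0.003   0.0296] post x [0.0727 0.0771 0.0824] post y [-0.0272 -0.0124  0.0253] base y [-0.0363 -0.0003  0.0346]
scene 160.5 all x [-0.0928 -0.0378  0.079 ] pocket x [-0.0921 -0.0604 -0.014 ] pocket y [-0.0327 -0.0031  0.0291] post x [0.0648 0.0733 0.08  ] post y [-0.0246 -0.0149  0.0307] base y [-0.0262  0.0109  0.0358]
scene 161.5 all x [-0.0927 -0.0375  0.0794] pocket x [-0.0922 -0.0603 -0.0144] pocket y [-0.0319 -0.0016  0.0297] post x [0.0652 0.0733 0.0796] post y [-0.0259 -0.0162  0.0295] base y [-0.027   0.0105  0.0354]
scene 162.5 all x [-0.0927 -0.0376  0.0795] pocket x [-0.0925 -0.0599 -0.0147] pocket y [-0.0316 -0.0002  0.0312] post x [0.0656 0.0731 0.0792] post y [-0.0271 -0.0174  0.0284] base y [-0.0278  0.0104  0.0349]
```

```bash
python3 -m pendant '[{"translation":[3,10,0],"twist":[0.002,-0.007,-0.009],"grip":-1},{"translation":[7,22,0],"twist":[0,0,0],"grip":-1},{"translation":[12,40,0],"twist":[0,0,0],"grip":-1},{"translation":[12,40,0],"twist":[0,0,0],"grip":-1},{"translation":[12,40,0],"twist":[0,0,0],"grip":-1},{"translation":[12,40,0],"twist":[0,0,0],"grip":-1},{"translation":[12,40,0],"twist":[0,0,0],"grip":-1},{"translation":[12,40,0],"twist":[0,0,0],"grip":-1},{"translation":[10,30,0],"twist":[0,0,0],"grip":-1},{"translation":[5,15,0],"twist":[0,0,0],"grip":-1}]'
python3 go.py .4315 .3445 .15 71.6
```

```text
t: 24.6
tool_pos: [0.4122, -0.0368, 0.159]
orientation: [-0.515, -3.098, 0.002]
force: [-0.0, -0.2, -1.7]
opening: 0.0151
t 24.6 p [ 0.4122 -0.0368  0.159 ] jaw 71.13 tilt [-0.0014 -0.0009] open 0.0151 F [-0.  -0.2 -1.7] q [-0.21 -0.38  2.02 -0.    1.5  -1.45]
twist [-0.001 -0.001 -0.008] trans now [105.  367.    8.6] after rot [102.  367.9   9. ]
```

```bash
python3 -m pendant '[{"translation":[5,16,0],"twist":[0,0,-0.008],"grip":-1},{"translation":[10,35,0],"twist":[0,0,0],"grip":-1},{"translation":[13,45,0],"twist":[0,0,0],"grip":-1},{"translation":[13,45,0],"twist":[0,0,0],"grip":-1},{"translation":[13,45,0],"twist":[0,0,0],"grip":-1},{"translation":[13,45,0],"twist":[0,0,0],"grip":-1},{"translation":[13,45,0],"twist":[0,0,0],"grip":-1},{"translation":[12,45,0],"twist":[0,0,0],"grip":-1},{"translation":[8,30,0],"twist":[0,0,0],"grip":-1},{"translation":[2,8,0],"twist":[0,0,0],"grip":-1}]'
python3 go.py .4315 .3445 .105 71.6
```

```text
t: 25.6
tool_pos: [0.4219, 0.3514, 0.1529]
orientation: [-0.501, -3.095, 0.007]
force: [-0.5, 1.0, -1.9]
opening: 0.0152
t 25.6 p [0.4219 0.3514 0.1529] jaw 71.6 tilt [-0.0065 -0.0032] open 0.0152 F [-0.5  1.  -1.9] q [ 0.6   0.02  1.68  0.    1.45 -0.65]
twist [-0.005 -0.005 -0.   ] trans now [-11.6  -3.2  47.8] after rot [-11.3  -3.5  47.9]
```

```bash
python3 -m pendant '[{"translation":[-4,-2,8],"twist":[-0.005,-0.005,0],"grip":-1},{"translation":[-5,-2,10],"twist":[0,0,0],"grip":-1},{"translation":[-2,0,12],"twist":[0,0,0],"grip":-1},{"translation":[0,0,12],"twist":[0,0,0],"grip":-1},{"translation":[0,0,12],"twist":[0,0,0],"grip":-1},{"translation":[0,0,8],"twist":[0,0,0],"grip":-1},{"translation":[0,0,3],"twist":[0,0,0],"grip":-1},{"translation":[0,0,0],"twist":[0,0,0],"grip":-1},{"translation":[0,0,0],"twist":[0,0,0],"grip":-1},{"translation":[0,0,0],"twist":[0,0,0],"grip":-1}]'
python3 go.py .4315 .3445 .085 71.6
python3 -c "
from h import *
p,d=snap('scene','s7'); q,_=snap('top','t7')
a=p[140:215,260:360];b=q[170:290,110:270]
cv2.imwrite('pics/v7.png',np.hstack([cv2.resize(i,(400,300),interpolation=cv2.INTER_CUBIC) for i in(a,b)])[:,:,::-1])"
```

```text
t: 26.6
tool_pos: [0.4305, 0.3372, 0.0793]
orientation: [-0.508, -3.097, 0.008]
force: [0.1, -0.2, -1.9]
opening: 0.0145
t 26.6 p [0.4305 0.3372 0.0793] jaw 71.37 tilt [-0.0039 -0.0042] open 0.0145 F [ 0.1 -0.2 -1.9] q [ 0.57  0.08  1.76 -0.    1.31 -0.67]
twist [-0.005 -0.002 -0.004] trans now [ 1.4  7.2 -5.7] after rot [ 1.4  7.3 -5.7]
```

View pics/v7.png

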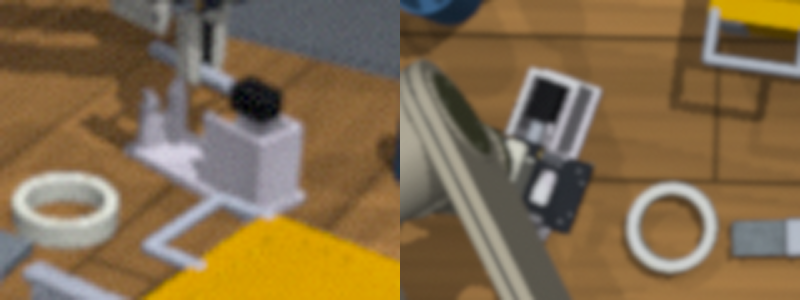

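Run:
```python
from h import *
np.set_printoptions(suppress=True,precision=4)
a=np.radians(161.6); X=np.array([np.cos(a),np.sin(a)]);Y=np.array([-X[1],X[0]])
s=robot.read_state(); print('tool local',(np.array(s['tool_pos'])[:2]-[.449,.3386])@np.stack([X,Y],1))
for n,f in(('top','t7'),('scene','s7')):
    z=np.load(f'pics/{f}.npz'); C=cloud(n,z['d']); V=z['p'].max(2)
    L=C[...,:2]-[.449,.3386]; x,y=L@X,L@Y; Z=C[...,2]
    k=(V<70)&(Z>.095)&(Z<.15)&(x<-.015)&(x>-.12)&(abs(y)<.05)
    e=lambda v:np.percentile(v,[2,50,98])
    print(n,k.sum(),'knob x',e(x[k]),'y',e(y[k]),'z',e(Z[k]))
    t=k&(Z>np.percentile(Z[k],98)-.006); print(' top face x',e(x[t]),'y',e(y[t]))
    h=(V>90)&(Z>.09)&(Z<.14)&(x>-.03)&(x<.1)&(abs(y)<.03)
    for lo in(-.03,-.01,.01,.03,.05,.07):
        m=h&(x>lo)&(x<lo+.02)
        if m.sum()>3: print(' shank',lo,m.sum(),np.median(y[m]),e(Z[m]))
```

```text
tool local [0.017  0.0071]
top 185 knob x [-0.0755 -0.0569 -0.037 ] y [-0.0047  0.0104  0.0237] z [0.1208 0.1288 0.1345]
 top face x [-0.0751 -0.0577 -0.0382] y [-0.0042  0.0091  0.0231]
 shank -0.03 41 0.01030895753268477 [0.0906 0.1197 0.1238]
scene 106 knob x [-0.0849 -0.0704 -0.0423] y [-0.0045  0.0178  0.0257] z [0.1008 0.1185 0.1273]
 top face x [-0.0847 -0.0662 -0.0428] y [-0.0056  0.0108  0.0243]
 shank -0.03 17 0.01314440993733699 [0.1061 0.1157 0.1185]
 shank -0.01 47 0.013008782735391583 [0.1054 0.1191 0.1368]
 shank 0.01 28 0.018119820641923492 [0.1024 0.1198 0.1379]
 shank 0.05 12 0.009223212009762453 [0.1137 0.1162 0.12  ]
```

```bash
python3 -m pendant '[{"translation":[4,4,-3],"twist":[-0.005,-0.002,-0.004],"grip":-1},{"translation":[3,4,0],"twist":[0,0,0],"grip":-1},{"translation":[0,0,0],"twist":[0,0,0],"grip":-1},{"translation":[0,0,0],"twist":[0,0,0],"grip":-1},{"translation":[0,0,0],"twist":[0,0,0],"grip":-1},{"translation":[0,0,0],"twist":[0,0,0],"grip":-1},{"translation":[0,0,0],"twist":[0,0,0],"grip":-1},{"translation":[0,0,0],"twist":[0,0,0],"grip":-1},{"translation":[0,0,0],"twist":[0,0,0],"grip":-1},{"translation":[0,0,0],"twist":[0,0,0],"grip":-1}]'
python3 go.py .4259 .3484 .0137 71.6
```

```text
t: 27.7
tool_pos: [0.4267, 0.3487, 0.0839]
orientation: [0.501, 3.1, 0.003]
force: [-0.3, -0.1, -1.9]
opening: 0.0149
t 27.7 p [0.4267 0.3487 0.0839] jaw 71.66 tilt [0.0018 0.0015] open 0.0149 F [-0.3 -0.1 -1.9] q [ 0.59  0.08  1.75  0.    1.31 -0.66]
twist [0.002 0.001 0.001] trans now [ 0.7 -0.7 70.2] after rot [ 0.6 -0.6 70.2]
```

```bash
python3 -m pendant '[{"translation":[1,-1,4],"twist":[0,0,0],"grip":-1},{"translation":[0,0,4],"twist":[0,0,0],"grip":-1},{"translation":[0,0,4],"twist":[0,0,0],"grip":-1},{"translation":[0,0,4],"twist":[0,0,0],"grip":-1},{"translation":[0,0,4],"twist":[0,0,0],"grip":-1},{"translation":[0,0,4],"twist":[0,0,0],"grip":-1},{"translation":[0,0,4],"twist":[0,0,0],"grip":-1},{"translation":[0,0,3],"twist":[0,0,0],"grip":-1},{"translation":[0,0,2],"twist":[0,0,0],"grip":-1},{"translation":[0,0,0],"twist":[0,0,0],"grip":-1}]'
python3 go.py .4259 .3484 .0137 71.6
```

```text
t: 28.7
tool_pos: [0.4248, 0.3476, 0.047]
orientation: [0.501, 3.101, 0.001]
force: [0.0, -0.5, -2.1]
opening: 0.0153
t 28.7 p [0.4248 0.3476 0.047 ] jaw 71.65 tilt [0.0005 0.0007] open 0.0153 F [ 0.  -0.5 -2.1] q [ 0.59  0.11  1.78  0.    1.25 -0.66]
twist [0.001 0.    0.001] trans now [-0.8  1.1 33.3] after rot [-0.8  1.1 33.3]
```

```bash
python3 -m pendant '[{"translation":[-1,1,3],"twist":[0,0,0],"grip":-1},{"translation":[0,0,3],"twist":[0,0,0],"grip":-1},{"translation":[0,0,3],"twist":[0,0,0],"grip":-1},{"translation":[0,0,3],"twist":[0,0,0],"grip":-1},{"translation":[0,0,3],"twist":[0,0,0],"grip":-1},{"translation":[0,0,0],"twist":[0,0,0],"grip":-1},{"translation":[0,0,0],"twist":[0,0,0],"grip":-1},{"translation":[0,0,0],"twist":[0,0,0],"grip":-1},{"translation":[0,0,0],"twist":[0,0,0],"grip":-1},{"translation":[0,0,0],"twist":[0,0,0],"grip":-1}]'
python3 go.py .4259 .3484 .0137 71.6; python3 -c "
from h import *; print(robot.read_state()['wrist_torque'])"
```

```text
t: 29.7
tool_pos: [0.4266, 0.3486, 0.0313]
orientation: [0.501, 3.1, 0.002]
force: [-0.2, 0.6, -1.8]
opening: 0.0144
t 29.7 p [0.4266 0.3486 0.0313] jaw 71.65 tilt [0.0014 0.0012] open 0.0144 F [-0.2  0.6 -1.8] q [ 0.59  0.14  1.79  0.    1.22 -0.66]
twist [0.002 0.001 0.001] trans now [ 0.6 -0.5 17.6] after rot [ 0.6 -0.4 17.6]
[ 0.03305581 -0.154666    0.00495391]
```

```bash
python3 -m pendant '[{"translation":[0,0,3],"twist":[0,0,0],"grip":-1},{"translation":[0,0,3],"twist":[0,0,0],"grip":-1},{"translation":[0,0,3],"twist":[0,0,0],"grip":-1},{"translation":[0,0,2],"twist":[0,0,0],"grip":-1},{"translation":[0,0,0],"twist":[0,0,0],"grip":-1},{"translation":[0,0,2],"twist":[0,0,0],"grip":-1},{"translation":[0,0,0],"twist":[0,0,0],"grip":-1},{"translation":[0,0,0],"twist":[0,0,0],"grip":-1},{"translation":[0,0,0],"twist":[0,0,0],"grip":-1},{"translation":[0,0,0],"twist":[0,0,0],"grip":-1}]'
python3 go.py .4259 .3484 .0137 71.6; python3 -c "
from h import *; print(robot.read_state()['wrist_torque'])"
```

```text
t: 30.7
tool_pos: [0.4267, 0.3487, 0.0171]
orientation: [0.501, 3.1, 0.002]
force: [0.7, 0.2, -2.3]
opening: 0.0147
t 30.7 p [0.4267 0.3487 0.0171] jaw 71.65 tilt [0.0015 0.0013] open 0.0147 F [ 0.7  0.2 -2.3] q [ 0.59  0.15  1.8   0.    1.19 -0.66]
twist [0.002 0.001 0.001] trans now [ 0.7 -0.5  3.4] after rot [ 0.7 -0.5  3.4]
[ 0.05848814 -0.10333941  0.03866641]
```

```bash
python3 -m pendant '[{"translation":[2,0,0],"twist":[0,0,0],"grip":-1},{"translation":[2,0,0],"twist":[0,0,0],"grip":-1},{"translation":[0,0,0],"twist":[0,0,0],"grip":-1},{"translation":[2,0,0],"twist":[0,0,0],"grip":-1},{"translation":[0,0,0],"twist":[0,0,0],"grip":-1},{"translation":[0,0,0],"twist":[0,0,0],"grip":-1},{"translation":[0,0,0],"twist":[0,0,0],"grip":-1},{"translation":[0,0,0],"twist":[0,0,0],"grip":-1},{"translation":[0,0,0],"twist":[0,0,0],"grip":-1},{"translation":[0,0,0],"twist":[0,0,0],"grip":-1}]'
python3 go.py .4259 .3484 .0137 71.6
```

```text
t: 31.7
tool_pos: [0.4206, 0.3509, 0.0174]
orientation: [0.5, 3.1, 0.003]
force: [0.3, -0.8, -2.2]
opening: 0.0148
t 31.7 p [0.4206 0.3509 0.0174] jaw 71.66 tilt [0.0019 0.0017] open 0.0148 F [ 0.3 -0.8 -2.2] q [ 0.6   0.15  1.81  0.    1.19 -0.65]
twist [0.002 0.001 0.001] trans now [-5.8 -0.8  3.7] after rot [-5.8 -0.7  3.7]
```

```bash
python3 -m pendant '[{"translation":[1.5,0,0.3],"twist":[0,0,0],"grip":-1},{"translation":[0,0,0],"twist":[0,0,0],"grip":-1},{"translation":[0,0,0],"twist":[0,0,0],"grip":-1},{"translation":[0,0,0],"twist":[0,0,0],"grip":-1},{"translation":[0,0,0],"twist":[0,0,0],"grip":-1},{"translation":[1.5,0,0],"twist":[0,0,0],"grip":-1},{"translation":[0,0,0],"twist":[0,0,0],"grip":-1},{"translation":[0,0,0],"twist":[0,0,0],"grip":-1},{"translation":[0,0,0],"twist":[0,0,0],"grip":-1},{"translation":[0,0,0],"twist":[0,0,0],"grip":-1}]'
python3 go.py .4259 .3484 .0137 71.6
```

```text
t: 32.7
tool_pos: [0.4191, 0.3515, 0.0175]
orientation: [0.501, 3.097, 0.003]
force: [1.3, -1.2, -1.2]
opening: 0.015
t 32.7 p [0.4191 0.3515 0.0175] jaw 71.64 tilt [0.0046 0.0013] open 0.015 F [ 1.3 -1.2 -1.2] q [ 0.61  0.14  1.81 -0.    1.19 -0.64]
twist [0.003 0.004 0.001] trans now [-7.4 -0.8  3.8] after rot [-7.4 -0.8  3.8]
```

```bash
python3 -m pendant '[{"translation":[2.5,0,0],"twist":[0,0,0],"grip":-1},{"translation":[0,0,0],"twist":[0,0,0],"grip":-1},{"translation":[0,0,0],"twist":[0,0,0],"grip":-1},{"translation":[0,0,0],"twist":[0,0,0],"grip":-1},{"translation":[0,0,0],"twist":[0,0,0],"grip":-1},{"translation":[0,0,0],"twist":[0,0,0],"grip":-1},{"translation":[0,0,0],"twist":[0,0,0],"grip":-1},{"translation":[0,0,0],"twist":[0,0,0],"grip":-1},{"translation":[0,0,0],"twist":[0,0,0],"grip":-1},{"translation":[0,0,0],"twist":[0,0,0],"grip":-1}]'
python3 go.py .4259 .3484 .0137 71.6
```

```text
t: 33.7
tool_pos: [0.4193, 0.3515, 0.0181]
orientation: [0.5, 3.092, 0.003]
force: [0.6, -1.3, -2.4]
opening: 0.0147
t 33.7 p [0.4193 0.3515 0.0181] jaw 71.63 tilt [0.0095 0.0003] open 0.0147 F [ 0.6 -1.3 -2.4] q [ 0.61  0.14  1.81 -0.01  1.18 -0.64]
twist [0.003 0.009 0.001] trans now [-7.2 -0.9  4.5] after rot [-7.2 -0.9  4.4]
```

```bash
python3 -m pendant '[{"translation":[0,0,2],"twist":[0.003,0.009,0],"grip":-1},{"translation":[0,0,0],"twist":[0,0,0],"grip":-1},{"translation":[0,0,2],"twist":[0,0,0],"grip":-1},{"translation":[0,0,0],"twist":[0,0,0],"grip":-1},{"translation":[0,0,2],"twist":[0,0,0],"grip":-1},{"translation":[0,0,0],"twist":[0,0,0],"grip":-1},{"translation":[0,0,0],"twist":[0,0,0],"grip":-1},{"translation":[0,0,0],"twist":[0,0,0],"grip":-1},{"translation":[0,0,0],"twist":[0,0,0],"grip":-1},{"translation":[0,0,0],"twist":[0,0,0],"grip":-1}]'
python3 go.py .4259 .3484 .0137 71.6
```

```text
t: 34.7
tool_pos: [0.4192, 0.3523, 0.0139]
orientation: [-0.501, -3.1, -0.001]
force: [-0.2, -0.2, 0.9]
opening: 0.0147
t 34.7 p [0.4192 0.3523 0.0139] jaw 71.65 tilt [-0.0012  0.0011] open 0.0147 F [-0.2 -0.2  0.9] q [ 0.6   0.15  1.81  0.    1.18 -0.65]
twist [ 0.001 -0.001  0.001] trans now [-7.5 -1.6  0.2] after rot [-7.5 -1.6  0.2]
```

```bash
python3 -m pendant '[{"translation":[2,0,0],"twist":[0,0,0],"grip":-1},{"translation":[0,0,0],"twist":[0,0,0],"grip":-1},{"translation":[0,0,0],"twist":[0,0,0],"grip":-0.5},{"translation":[0,0,0],"twist":[0,0,0],"grip":-0.3},{"translation":[0,0,0],"twist":[0,0,0],"grip":0},{"translation":[0,0,0],"twist":[0,0,0],"grip":0},{"translation":[0,0,0],"twist":[0,0,0],"grip":0},{"translation":[0,0,0],"twist":[0,0,0],"grip":0},{"translation":[0,0,0],"twist":[0,0,0],"grip":0},{"translation":[0,0,0],"twist":[0,0,0],"grip":0}]'
python3 -m pendant '[{"translation":[0,0,-5],"twist":[0,0,0],"grip":0},{"translation":[0,0,-10],"twist":[0,0,0],"grip":0},{"translation":[0,0,-20],"twist":[0,0,0],"grip":0},{"translation":[0,0,-30],"twist":[0,0,0],"grip":0},{"translation":[0,0,-40],"twist":[0,0,0],"grip":0},{"translation":[0,0,-40],"twist":[0,0,0],"grip":0},{"translation":[0,0,-30],"twist":[0,0,0],"grip":0},{"translation":[0,-40,0],"twist":[0,0,0],"grip":0},{"translation":[0,-40,0],"twist":[0,0,0],"grip":0},{"translation":[0,-20,0],"twist":[0,0,0],"grip":0}]'
python3 go.py .55 .1 .15 -7
python3 -c "
from h import *
p,d=snap('scene','s8'); q,_=snap('top','t8')
a=p[140:215,260:360];b=q[170:290,110:270]
cv2.imwrite('pics/v8.png',np.hstack([cv2.resize(i,(400,300),interpolation=cv2.INTER_CUBIC) for i in(a,b)])[:,:,::-1])"
```

```text
t: 35.7
tool_pos: [0.4189, 0.3528, 0.0141]
orientation: [0.501, 3.1, 0.002]
force: [-0.3, -0.5, 0.0]
opening: 0.0462
t: 36.7
tool_pos: [0.387, 0.2571, 0.2041]
orientation: [0.495, 3.096, 0.007]
force: [0.6, -0.2, 0.2]
opening: 0.0464
t 36.7 p [0.387  0.2571 0.2041] jaw 71.84 tilt [0.0069 0.0035] open 0.0464 F [ 0.6 -0.2  0.2] q [ 0.48 -0.26  1.84 -0.    1.55 -0.78]
twist [8.000e-03 1.000e-03 1.376e+00] trans now [-203.5  -98.8   54.7] after rot [-136.   180.9   54.1]
```

View pics/v8.png

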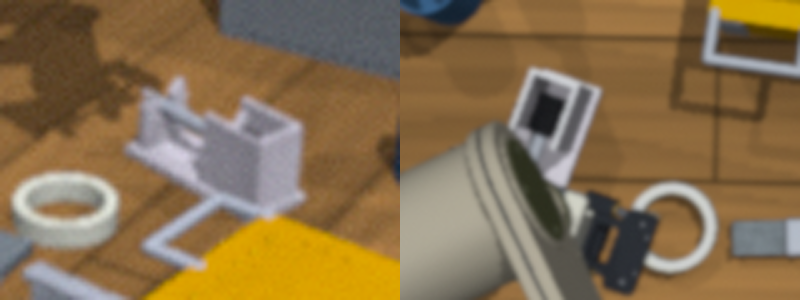

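Run:
```python
from h import *
np.set_printoptions(suppress=True,precision=4)
ex=np.array([.9925,-.122]);ey=np.array([.122,.9925])
for n,f in(('top','top0'),('scene','scene0')):
    z=np.load(f'pics/{f}.npz'); C=cloud(n,z['d']); S=cv2.cvtColor(z['p'],cv2.COLOR_RGB2HSV)[...,1]
    L=C[...,:2]-[.6837,-.047]; x,y,Z=L@ex,L@ey,C[...,2]
    m=(S<110)&(Z>.088)&(Z<.125)&(x<-.12)&(x>-.19)&(y>.05)&(y<.24)
    e=lambda v:np.percentile(v,[2,50,98])
    b=m&(x<-.14); print(n,m.sum(),'x',e(x[m]),'y',e(y[m]),'bar x',e(x[b]),'y',e(y[b]),'z',e(Z[b]))
    for lo in np.arange(.08,.22,.02):
        k=m&(y>lo)&(y<lo+.02)
        if k.sum()>2: print('  ',round(lo,2),k.sum(),e(x[k]))
# parked knob from top view
a=np.radians(161.6); X=np.array([np.cos(a),np.sin(a)]);Y=np.array([-X[1],X[0]])
z=np.load('pics/t8.npz');C=cloud('top',z['d']);L=C[...,:2]-[.449,.3386];x,y,Z=L@X,L@Y,C[...,2];V=z['p'].max(2)
k=(V<60)&(x<-.02)&(x>-.09)&(abs(y)<.03)&(Z>.05)&(Z<.075);print('knob',k.sum(),np.percentile(x[k],[2,50,98]),np.percentile(y[k],[2,50,98]),np.median(Z[k]))
```

```text
top 291 x [-0.1624 -0.1537 -0.1214] y [0.0702 0.124  0.1792] bar x [-0.1625 -0.1559 -0.142 ] y [0.0709 0.1243 0.1783] z [0.1036 0.1096 0.1147]
   0.08 40 [-0.1626 -0.1567 -0.123 ]
   0.1 33 [-0.1625 -0.1567 -0.1511]
   0.12 34 [-0.1622 -0.1575 -0.1509]
   0.14 35 [-0.1626 -0.1565 -0.1511]
   0.16 82 [-0.1619 -0.1446 -0.121 ]
   0.18 3 [-0.156  -0.1405 -0.1377]
scene 132 x [-0.1577 -0.1475 -0.1212] y [0.0676 0.1216 0.1756] bar x [-0.1582 -0.1494 -0.1408] y [0.0687 0.1234 0.1755] z [0.0967 0.1046 0.1084]
   0.08 12 [-0.1584 -0.1501 -0.1465]
   0.1 15 [-0.1556 -0.1508 -0.1463]
   0.12 16 [-0.1573 -0.1495 -0.1463]
   0.14 16 [-0.1543 -0.1495 -0.145 ]
   0.16 34 [-0.153  -0.1378 -0.1212]
knob 144 [-0.0616 -0.0427 -0.0231] [-0.016  -0.0024  0.0103] 0.06411128233839225
```

```bash
python3 -m pendant '[{"translation":[0,0,0],"twist":[0.008,0,0.138],"grip":-0.45},{"translation":[0,0,0],"twist":[0,0,0.138],"grip":-0.45},{"translation":[0,0,0],"twist":[0,0,0.138],"grip":-0.45},{"translation":[0,0,0],"twist":[0,0,0.138],"grip":-0.45},{"translation":[0,0,0],"twist":[0,0,0.138],"grip":-0.45},{"translation":[0,0,0],"twist":[0,0,0.138],"grip":-0.45},{"translation":[0,0,0],"twist":[0,0,0.138],"grip":-0.45},{"translation":[0,0,0],"twist":[0,0,0.138],"grip":-0.45},{"translation":[0,0,0],"twist":[0,0,0.138],"grip":-0.45},{"translation":[0,0,0],"twist":[0,0,0.134],"grip":-0.45}]'
python3 go.py .546 .0944 .13 -7
```

```text
t: 37.8
tool_pos: [0.3892, 0.2637, 0.21]
orientation: [2.406, 2.014, 0.013]
force: [-0.1, -0.5, -0.1]
opening: 0.0255
t 37.8 p [0.3892 0.2637 0.21  ] jaw -10.13 tilt [0.0091 0.0021] open 0.0255 F [-0.1 -0.5 -0.1] q [ 0.49 -0.24  1.82 -0.    1.56  0.67]
twist [ 0.009 -0.003 -0.055] trans now [-139.3  183.5   81. ] after rot [-148.9  176.3   80. ]
```

```bash
python3 -m pendant '[{"translation":[0,0,0],"twist":[0.009,-0.003,-0.045],"grip":-0.45},{"translation":[-15,18,0],"twist":[0,0,0],"grip":-0.45},{"translation":[-25,30,0],"twist":[0,0,0],"grip":-0.45},{"translation":[-30,36,10],"twist":[0,0,0],"grip":-0.45},{"translation":[-30,36,20],"twist":[0,0,0],"grip":-0.45},{"translation":[-25,30,20],"twist":[0,0,0],"grip":-0.45},{"translation":[-15,18,10],"twist":[0,0,0],"grip":-0.45},{"translation":[-5,6,10],"twist":[0,0,0],"grip":-0.45},{"translation":[0,0,0],"twist":[0,0,0],"grip":-0.45},{"translation":[0,0,0],"twist":[0,0,0],"grip":-0.45}]'
python3 go.py .546 .0944 .06 -7
```

```text
t: 38.8
tool_pos: [0.5508, 0.1002, 0.1423]
orientation: [-2.36, -2.071, -0.014]
force: [-0.2, 0.1, 0.6]
opening: 0.0252
t 38.8 p [0.5508 0.1002 0.1423] jaw -7.48 tilt [0.0055 0.007 ] open 0.0252 F [-0.2  0.1  0.6] q [0.08 0.04 1.67 0.01 1.42 0.21]
twist [ 0.005 -0.008 -0.008] trans now [-7.  -4.4 82.2] after rot [-6.3 -4.1 82.3]
```

```bash
python3 -m pendant '[{"translation":[-3,-2,10],"twist":[0.005,-0.008,-0.008],"grip":-0.45},{"translation":[-3,-2,10],"twist":[0,0,0],"grip":-0.45},{"translation":[0,0,10],"twist":[0,0,0],"grip":-0.45},{"translation":[0,0,8],"twist":[0,0,0],"grip":-0.45},{"translation":[0,0,4],"twist":[0,0,0],"grip":-0.45},{"translation":[0,0,0],"twist":[0,0,0],"grip":-0.45},{"translation":[0,0,0],"twist":[0,0,0],"grip":-0.45},{"translation":[0,0,0],"twist":[0,0,0],"grip":-0.45},{"translation":[0,0,0],"twist":[0,0,0],"grip":-0.45},{"translation":[0,0,0],"twist":[0,0,0],"grip":-0.45}]'
python3 go.py .546 .0944 .06 -7
python3 -c "
from h import *
p,d=snap('scene','s9')
def proj(n,P):
    i,f,T=info(n); c=np.linalg.inv(T)@np.r_[P,1]; return i['cx']+f*c[0]/-c[2], i['cy']-f*c[1]/-c[2]
u,v=map(int,proj('scene',[.546,.094,.11]));print(u,v)
cv2.imwrite('pics/v9.png',cv2.resize(p[v-40:v+35,u-50:u+50],(800,600),interpolation=cv2.INTER_CUBIC)[:,:,::-1])"
```

```text
t: 39.8
tool_pos: [0.545, 0.0987, 0.0993]
orientation: [2.346, 2.087, 0.003]
force: [-0.2, -0.6, -0.2]
opening: 0.0255
t 39.8 p [0.545  0.0987 0.0993] jaw -6.68 tilt [0.0023 0.0002] open 0.0255 F [-0.2 -0.6 -0.2] q [ 0.09  0.07  1.73 -0.    1.34  0.2 ]
twist [ 0.002 -0.     0.006] trans now [-4.2  1.4 39.3] after rot [-4.1  1.6 39.3]
304 193
```

View pics/v9.png

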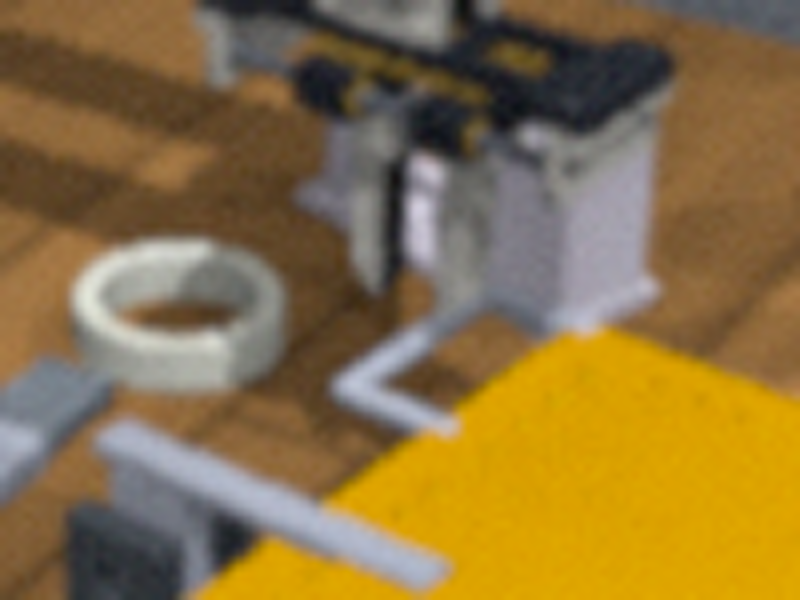

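Run:
```python
from h import *
np.set_printoptions(suppress=True,precision=4)
ex=np.array([.9925,-.122]);ey=np.array([.122,.9925])
z=np.load('pics/s9.npz'); C=cloud('scene',z['d']); L=C[...,:2]-[.6837,-.047]; x,y,Z=L@ex,L@ey,C[...,2]
for a in(.115,.125,.135,.145,.155):
    m=(Z>a)&(Z<a+.01)&(x>-.22)&(x<-.08)&(y>.05)&(y<.2); h=np.histogram(x[m],bins=np.arange(-.2,-.099,.005))[0]; print(a,m.sum(),h)
m=(Z>.12)&(Z<.16)&(x>-.22)&(x<-.08)&(y>.05)&(y<.2); print('y',np.percentile(y[m],[2,20,50]))
```

```text
0.115 4 [0 0 0 0 0 1 1 0 0 0 0 1 1 0 0 0 0 0 0 0]
0.125 26 [0 0 0 0 4 7 4 1 0 0 0 1 3 2 4 0 0 0 0 0]
0.135 34 [ 0  0  0  1  3  2 10  0  0  0  0  1  5  2  9  1  0  0  0  0]
0.145 38 [ 0  0  0  1  4  6 10  0  0  0  0  2  3  3  8  1  0  0  0  0]
0.155 37 [0 0 0 1 6 3 8 0 0 0 0 3 4 3 9 0 0 0 0 0]
y [0.1145 0.118  0.1207]
```

```bash
python3 -m pendant '[{"translation":[-3,3,4],"twist":[0,0,0.006],"grip":-0.45},{"translation":[0,0,5],"twist":[0,0,0],"grip":-0.45},{"translation":[0,0,5],"twist":[0,0,0],"grip":-0.45},{"translation":[0,0,5],"twist":[0,0,0],"grip":-0.45},{"translation":[0,0,5],"twist":[0,0,0],"grip":-0.45},{"translation":[0,0,5],"twist":[0,0,0],"grip":-0.45},{"translation":[0,0,5],"twist":[0,0,0],"grip":-0.45},{"translation":[0,0,3],"twist":[0,0,0],"grip":-0.45},{"translation":[0,0,0],"twist":[0,0,0],"grip":-0.45},{"translation":[0,0,0],"twist":[0,0,0],"grip":-0.45}]'
python3 go.py .548 .0944 .06 -7
```

```text
t: 40.85
tool_pos: [0.5474, 0.0949, 0.0582]
orientation: [2.354, 2.08, 0.001]
force: [-0.1, 0.6, 0.2]
opening: 0.0255
t 40.85 p [0.5474 0.0949 0.0582] jaw -7.07 tilt [0.0011 0.0001] open 0.0255 F [-0.1  0.6  0.2] q [ 0.08  0.12  1.76 -0.    1.27  0.2 ]
twist [ 0.001 -0.    -0.001] trans now [-0.5  0.6 -1.8] after rot [-0.5  0.6 -1.8]
```

Close on the bar.

```bash
python3 -m pendant '[{"translation":[0,0,0],"twist":[0,0,0],"grip":-1},{"translation":[0,0,0],"twist":[0,0,0],"grip":-1},{"translation":[0,0,0],"twist":[0,0,0],"grip":-1},{"translation":[0,0,0],"twist":[0,0,0],"grip":-1},{"translation":[0,0,0],"twist":[0,0,0],"grip":-1},{"translation":[0,0,0],"twist":[0,0,0],"grip":-1},{"translation":[0,0,0],"twist":[0,0,0],"grip":-1},{"translation":[0,0,0],"twist":[0,0,0],"grip":-1},{"translation":[0,0,0],"twist":[0,0,0],"grip":-1},{"translation":[0,0,0],"twist":[0,0,0],"grip":-1}]' 25
python3 go.py .548 .0944 .06 -7
```

```text
t: 41.85
tool_pos: [0.5462, 0.0952, 0.0586]
orientation: [-2.353, -2.08, 0.001]
force: [-0.1, 0.7, -0.4]
opening: 0.0107
t 41.85 p [0.5462 0.0952 0.0586] jaw -7.06 tilt [-0.0013  0.0003] open 0.0107 F [-0.1  0.7 -0.4] q [0.08 0.11 1.76 0.   1.27 0.2 ]
twist [-0.001 -0.    -0.001] trans now [-0.5  1.9 -1.4] after rot [-0.5  1.9 -1.4]
```

```bash
python3 -m pendant '[{"translation":[0,0,-4],"twist":[0,0,0],"grip":-1},{"translation":[0,0,-8],"twist":[0,0,0],"grip":-1},{"translation":[0,0.5,-8],"twist":[0,0,0],"grip":-1},{"translation":[0,1,-8],"twist":[0,0,0],"grip":-1},{"translation":[0,1,-8],"twist":[0,0,0],"grip":-1},{"translation":[0,1.5,-8],"twist":[0,0,0],"grip":-1},{"translation":[0,1.5,-8],"twist":[0,0,0],"grip":-1},{"translation":[0,2,-8],"twist":[0,0,0],"grip":-1},{"translation":[0,2,-8],"twist":[0,0,0],"grip":-1},{"translation":[0,1,-4],"twist":[0,0,0],"grip":-1}]' 30
cat > arc.py <<'E'
from h import *
s=robot.read_state();p=np.array(s['tool_pos']);M=R.from_rotvec(s['orientation']).as_matrix()
d=p-[.5462,.0952,.0586]; b=d[:2]@[.9925,-.122]
r=np.hypot(.265-b,d[2]); print('t',s['t'],'back',b.round(4),'up',d[2].round(4),'side',(d[:2]@[.122,.9925]).round(4),'theta',np.arctan2(d[2],.265-b).round(3),'r',r.round(4),'F',np.round(s['force'],1),'open',round(s['opening'],4),'tool tilt',M[:2,2].round(3))
E
python3 arc.py
```

```text
t: 42.85
tool_pos: [0.5552, 0.0939, 0.13]
orientation: [-2.35, -2.077, 0.007]
force: [2.6, 0.3, -10.1]
opening: 0.011
t 42.85 back 0.0091 up 0.0714 side -0.0002 theta 0.272 r 0.2656 F [  2.6   0.3 -10.1] open 0.011 tool tilt [-0.007  0.001]
```

```bash
python3 -m pendant '[{"translation":[0,2.5,-9],"twist":[0,0,0],"grip":-1},{"translation":[0,3,-9],"twist":[0,0,0],"grip":-1},{"translation":[0,3.5,-9],"twist":[0,0,0],"grip":-1},{"translation":[0,3.5,-9],"twist":[0,0,0],"grip":-1},{"translation":[0,4,-8.5],"twist":[0,0,0],"grip":-1},{"translation":[0,4.5,-8.5],"twist":[0,0,0],"grip":-1},{"translation":[0,4.5,-8.5],"twist":[0,0,0],"grip":-1},{"translation":[0,5,-8],"twist":[0,0,0],"grip":-1},{"translation":[0,5,-8],"twist":[0,0,0],"grip":-1},{"translation":[0,2.5,-4],"twist":[0,0,0],"grip":-1}]'
python3 arc.py
```

```text
t: 43.85
tool_pos: [0.5952, 0.0888, 0.2168]
orientation: [-2.348, -2.075, 0.013]
force: [2.0, 1.3, -12.3]
opening: 0.0111
t 43.85 back 0.0494 up 0.1582 side -0.0003 theta 0.633 r 0.2674 F [  2.    1.3 -12.3] open 0.0111 tool tilt [-0.011  0.001]
```

```bash
python3 -m pendant '[{"translation":[0,6,-6.5],"twist":[0,0,0],"grip":-1},{"translation":[0,6.5,-6.5],"twist":[0,0,0],"grip":-1},{"translation":[0,6.5,-6.5],"twist":[0,0,0],"grip":-1},{"translation":[0,6.5,-6.5],"twist":[0,0,0],"grip":-1},{"translation":[0,7,-6.5],"twist":[0,0,0],"grip":-1},{"translation":[0,7,-6],"twist":[0,0,0],"grip":-1},{"translation":[0,7,-6],"twist":[0,0,0],"grip":-1},{"translation":[0,7,-5.5],"twist":[0,0,0],"grip":-1},{"translation":[0,4,-3],"twist":[0,0,0],"grip":-1},{"translation":[0,0,0],"twist":[0,0,0],"grip":-1}]'
python3 arc.py
```

```text
t: 44.85
tool_pos: [0.6481, 0.0821, 0.2741]
orientation: [-2.337, -2.068, 0.035]
force: [-1.1, 1.3, -7.5]
opening: 0.0112
t 44.85 back 0.1027 up 0.2155 side -0.0006 theta 0.925 r 0.2698 F [-1.1  1.3 -7.5] open 0.0112 tool tilt [-0.031  0.001]
```

```bash
python3 -m pendant '[{"translation":[0,3,-2],"twist":[0,0,0],"grip":-1},{"translation":[0,3,-2],"twist":[0,0,0],"grip":-1},{"translation":[0,3,-2],"twist":[0,0,0],"grip":-1},{"translation":[0,3,-1.5],"twist":[0,0,0],"grip":-1},{"translation":[0,2.5,-1.5],"twist":[0,0,0],"grip":-1},{"translation":[0,2,-1],"twist":[0,0,0],"grip":-1},{"translation":[0,2,-1],"twist":[0,0,0],"grip":-1},{"translation":[0,1,-0.5],"twist":[0,0,0],"grip":-1},{"translation":[0,0,0],"twist":[0,0,0],"grip":-1},{"translation":[0,0,0],"twist":[0,0,0],"grip":-1}]'
python3 arc.py
```

```text
t: 45.85
tool_pos: [0.6641, 0.08, 0.2862]
orientation: [-2.332, -2.066, 0.045]
force: [-3.2, 1.9, -5.9]
opening: 0.011
t 45.85 back 0.1189 up 0.2276 side -0.0007 theta 1.0 r 0.2704 F [-3.2  1.9 -5.9] open 0.011 tool tilt [-0.039  0.   ]
```

```bash
python3 -m pendant '[{"translation":[0,3,-2],"twist":[0,0,0],"grip":-1},{"translation":[0,3,-2],"twist":[0,0,0],"grip":-1},{"translation":[0,3,-2],"twist":[0,0,0],"grip":-1},{"translation":[0,0,0],"twist":[0,0,0],"grip":-1},{"translation":[0,0,0],"twist":[0,0,0],"grip":-1},{"translation":[0,0,0],"twist":[0,0,0],"grip":-1},{"translation":[0,0,0],"twist":[0,0,0],"grip":-1},{"translation":[0,0,0],"twist":[0,0,0],"grip":-1},{"translation":[0,0,0],"twist":[0,0,0],"grip":-1},{"translation":[0,0,0],"twist":[0,0,0],"grip":-1}]'
python3 arc.py
python3 - <<'E'
from h import *
# handle/lid angle from the scene depth: fit plane to yellow lid points above z .13
z,d=snap('scene','s10'); C=cloud('scene',d); hsv=cv2.cvtColor(z,cv2.COLOR_RGB2HSV)
m=(hsv[...,0]>18)&(hsv[...,0]<32)&(hsv[...,1]>150)&(C[...,2]>.14)&(C[...,2]<.4)&(C[...,0]>.5)&(C[...,0]<.95)&(abs(C[...,1]+.05)<.3)
q=C[m]; u,s,v=np.linalg.svd(q-q.mean(0),full_matrices=False); n=v[2]; n*=np.sign(n[2]); print(len(q),n,'lid angle',np.arccos(n[2]),s/np.sqrt(len(q)))
E
```

```text
t: 46.85
tool_pos: [0.6647, 0.0799, 0.2874]
orientation: [-2.319, -2.057, 0.071]
force: [-3.8, 0.9, -7.6]
opening: 0.0111
t 46.85 back 0.1195 up 0.2288 side -0.0008 theta 1.004 r 0.2712 F [-3.8  0.9 -7.6] open 0.0111 tool tilt [-0.062  0.   ]
5456 [ 0.82521623 -0.1063406   0.55471601] lid angle 0.9827747134574697 [0.10542125 0.05153101 0.00224497]
```

```bash
python3 -m pendant '[{"translation":[0,0,0],"twist":[0,0,0],"grip":-0.55},{"translation":[0,0,0],"twist":[0,0,0],"grip":-0.55},{"translation":[0,0,0],"twist":[0,0,0],"grip":-0.55},{"translation":[0,0,0],"twist":[0,0,0],"grip":-0.55},{"translation":[0,0,0],"twist":[0,0,0],"grip":-0.55},{"translation":[0,0,0],"twist":[0,0,0],"grip":-0.55},{"translation":[0,0,0],"twist":[0,0,0],"grip":-0.55},{"translation":[0,0,0],"twist":[0,0,0],"grip":-0.55},{"translation":[0,0,0],"twist":[0,0,0],"grip":-0.55},{"translation":[0,0,0],"twist":[0,0,0],"grip":-0.55}]'
python3 arc.py
```

```text
t: 47.9
tool_pos: [0.669, 0.079, 0.2937]
orientation: [-2.327, -2.063, 0.055]
force: [-0.5, -0.3, 0.1]
opening: 0.0212
t 47.9 back 0.1238 up 0.2351 side -0.0011 theta 1.03 r 0.2742 F [-0.5 -0.3  0.1] open 0.0212 tool tilt [-0.047 -0.   ]
```

```bash
python3 -m pendant '[{"translation":[0,-3,0],"twist":[0,0,0],"grip":-0.5},{"translation":[0,0,-4],"twist":[0,0,0],"grip":-0.5},{"translation":[0,0,-6],"twist":[0,0,0],"grip":-0.5},{"translation":[0,0,-8],"twist":[0,0,0],"grip":-0.5},{"translation":[0,0,-10],"twist":[0,0,0],"grip":-0.5},{"translation":[0,0,-15],"twist":[0,0,0],"grip":-0.5},{"translation":[0,0,-20],"twist":[0,0,0],"grip":-0.5},{"translation":[0,0,-20],"twist":[0,0,0],"grip":-0.5},{"translation":[0,-20,-10],"twist":[0,0,0],"grip":-0.5},{"translation":[0,-40,0],"twist":[0,0,0],"grip":-0.5}]'
python3 -m pendant '[{"translation":[0,-40,0],"twist":[0,0,0],"grip":-0.5},{"translation":[0,-40,0],"twist":[0,0,0],"grip":-0.5},{"translation":[0,-40,0],"twist":[0,0,0],"grip":-0.5},{"translation":[0,-20,0],"twist":[0,0,0],"grip":-0.5},{"translation":[0,0,0],"twist":[0,0,0],"grip":-0.5},{"translation":[0,0,0],"twist":[0,0,0],"grip":-0.5},{"translation":[0,0,0],"twist":[0,0,0],"grip":-0.5},{"translation":[0,0,0],"twist":[0,0,0],"grip":-0.5},{"translation":[0,0,0],"twist":[0,0,0],"grip":-0.5},{"translation":[0,0,0],"twist":[0,0,0],"grip":-0.5}]'
python3 arc.py
python3 - <<'E'
from h import *
np.set_printoptions(suppress=True,precision=4)
z,d=snap('scene','s11'); C=cloud('scene',d); hsv=cv2.cvtColor(z,cv2.COLOR_RGB2HSV)
m=(hsv[...,0]>18)&(hsv[...,0]<32)&(hsv[...,1]>150)&(C[...,2]>.14)&(C[...,2]<.4)&(C[...,0]>.5)&(C[...,0]<.95)&(abs(C[...,1]+.05)<.3)
q=C[m]; u,s,v=np.linalg.svd(q-q.mean(0),full_matrices=False); n=v[2]; n*=np.sign(n[2]); print(len(q),'lid angle',np.arccos(n[2]))
a=np.radians(161.6); X=np.array([np.cos(a),np.sin(a)]);Y=np.array([-X[1],X[0]])
z,d=snap('top','t11')
for f in('t8','t11'):
    w=np.load(f'pics/{f}.npz');C=cloud('top',w['d']);L=C[...,:2]-[.449,.3386];x,y,Z=L@X,L@Y,C[...,2];V=w['p'].max(2)
    k=(V<60)&(x<-.02)&(x>-.09)&(abs(y)<.03)&(Z>.05)&(Z<.075);print('knob',k.sum(),np.percentile(x[k],[2,50,98]),np.percentile(y[k],[2,50,98]),np.median(Z[k])) if k.sum() else print('knob hidden')
E
```

```text
t: 48.9
tool_pos: [0.6122, 0.0858, 0.3949]
orientation: [-2.328, -2.061, 0.057]
force: [0.7, 0.9, 0.9]
opening: 0.0234
t: 49.9
tool_pos: [0.4698, 0.1033, 0.4104]
orientation: [-2.334, -2.065, 0.042]
force: [-0.0, -0.6, -0.2]
opening: 0.0232
t 49.9 back -0.0768 up 0.3518 side -0.0013 theta 0.8 r 0.4905 F [-0.  -0.6 -0.2] open 0.0232 tool tilt [-0.037  0.001]
5458 lid angle 0.9824295987921521
knob 144 [-0.0616 -0.0427 -0.0231] [-0.016  -0.0024  0.0103] 0.06411128233839225
knob hidden
```

Run:
```python
from h import *
np.set_printoptions(suppress=True,precision=4)
a=np.radians(161.6); X=np.array([np.cos(a),np.sin(a)]);Y=np.array([-X[1],X[0]])
for f in('s8','s11'):
    w=np.load(f'pics/{f}.npz');C=cloud('scene',w['d']);L=C[...,:2]-[.449,.3386];x,y,Z=L@X,L@Y,C[...,2]
    for lo in(0,.02,.04,.06):
        k=(x>lo)&(x<lo+.015)&(abs(y)<.02)&(Z>.035)&(Z<.07); print(f,lo,k.sum(),np.median(y[k]),np.percentile(Z[k],[5,95]))
    k=(x>.081)&(x<.12)&(abs(y)<.015)&(Z>.035)&(Z<.065); print('tip beyond post',k.sum(),np.percentile(x[k],95) if k.sum() else '')
# did bystanders move? compare first/last scene pictures outside the arm/lid
A,B=[np.load(f'pics/{f}.npz')['p'].astype(int) for f in('scene0','s11')]
df=cv2.blur(np.abs(A-B).max(2).astype(np.float32),(5,5))>35
for n,P in dict(can=(.671,-.355,.05),enamel=(.621,-.472,.04),tape=(.37,.2,.02),wrench=(.37,-.09,.01),brush=(.37,.08,.01),thinner=(.66,.33,.08),mug=(.61,.4,.05)).items():
    i,fo,T=info('scene'); c=np.linalg.inv(T)@np.r_[P,1]; u,v=int(i['cx']+fo*c[0]/-c[2]),int(i['cy']-fo*c[1]/-c[2]); print(n,u,v,df[v-12:v+13,u-12:u+13].mean().round(2))
```

```text
s8 0 6 0.005639332685991848 [0.0427 0.053 ]
s8 0.02 12 0.002408096970437445 [0.0389 0.0551]
s8 0.04 11 0.0009133937665916473 [0.0445 0.0525]
s8 0.06 39 0.00037087252583974686 [0.0372 0.0628]
tip beyond post 4 0.09106514952828994
s11 0 3 0.008272281222708679 [0.04   0.0526]
s11 0.02 13 0.0032464070165264414 [0.041 0.054]
s11 0.04 11 0.0026573279348722162 [0.041  0.0542]
s11 0.06 22 0.004109956688812174 [0.0398 0.0518]
tip beyond post 0 
can 262 304 0.0
enamel 217 329 0.0
tape 276 189 0.06
wrench 230 228 0.0
brush 259 205 0.1
thinner 363 181 0.89
mug 357 176 0.98
```

```bash
python3 -c "
from h import *
print(robot.close_job(), robot.read_state()['t'])"
```

```text
the job is handed in; nothing more can be done
the job is handed in; nothing more can be done
```

I drew the pin out of the hasp by its knob, laid it on the mat and let go. I then took it again by the shank, parked it in the rest and drew it up until it stopped against the plate. After that I raised the lid by its handle to the stop and let go. The job was handed in at about 50 s; no verdict was reported.

**First grasp:** my first try at the knob closed on air just above it. The real fingertips sit about 25 mm higher than the reported tool position, so I allowed for that afterwards. The knob was not moved by the miss.

**Pin check:** it sat level in both notches. I saw the knob's shoulder about 1 mm from its seat, and further pulling was blocked. The axis was about 2–3 mm to one side, inside the 5 mm limit. That check was made right after parking. In the last top picture the knob could not be seen, and the scene camera showed the shank still level in place.

**Lid check:** it measured about 0.98 rad both before and after I let go. Further pushing did not move it, and there was no contact force at the end.

**Bystanders:** the paint tin, enamel tin, wrench, tape and brush looked unchanged in the pictures. The picture areas for the mug and the bottle had changed almost completely. I put that down to the raised lid blocking the view, so I could not confirm those two, though nothing passed near them.

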